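Press a batch of laminated heel blanks

TASK

Put the freshly glued rubber heel blanks (two or three of them) into the bench press: draw out its tray, lay each blank flat in a pocket of its own and slide the tray fully home. Then turn the height knob on top until its white line meets the red mark, and after that start the press by pushing the long yellow bar right down near its middle, so that both ends go down evenly, and let it come back up. The primer bottle must be closed with its stopper, pushed in as far as it goes, before you press the bar; do not tip the bottle, and leave the other things on the bench where they are.

Things in the scene. Friction and masses are not known exactly. Their poses are not given: they have to be found in the camera images.
- press: Blue bench press, fixed to the bench, 300 mm wide. Origin on the bench under the middle of its bridge; x to its back (the tray draws out along -x), y along its width, z up. Base from x = -0.205 (front) to 0.070, steel deck at z = 0.051. Bridge 90 mm deep (z 0.140 to 0.168) on two columns over x = 0, with a press plate hanging under it above the blanks.
- tray (a joint): Sliding tray of the press: 0 = fully home under the bridge, up to 0.16 m drawn out to the front (press -x). It starts 0 to 0.06 m out; the pockets can be loaded from above when it is out by about 0.14 or more. About 2 N of friction; it stays where it is left. While it is out it covers the start bar.
- tray_handle (a point): Middle of the steel D-handle standing on the tray's front panel: a 12 mm round bar 80 mm long parallel to press y, 127 mm above the bench, 110 mm in front (press -x) of the pocket centres; 20 mm free below the bar. Can be pinched from above across press x.
- pocket_0 (a point): Centre of the floor of the tray's left pocket (press y = +0.074), 75 mm above the bench. Each pocket is 69 mm along press x by 70 mm along press y, bounded by 4 mm ribs and corner lips 7 mm high; the lips leave the middle 42 mm of its front and rear sides open for the fingers (so hold a blank across press x). Axes as the press.
- pocket_1 (a point): The same for the middle pocket (press y = 0).
- pocket_2 (a point): The same for the right pocket (press y = -0.074).
- height_knob (a joint): Angle of the height knob, rad, growing clockwise seen from above, range -0.1 to 4.4; at 0 its white line points to the press's front (-x). It lowers the press plate 5 mm a radian. Turns stiffly (0.06 N m), stays where it is left; it starts 0.8 to 2.8 rad short of the red mark, so turn it clockwise.
- knob_grip (a point): Point on the knob's vertical axis to grip: the knob is a fluted black cylinder of 40 mm diameter, from z = 0.176 to 0.206 m above the bench, over a flat 60 mm skirt (top at z = 0.1755); this point lies at z = 0.1965.
- knob_pointer (a point): Outer end of the white line on the knob's skirt, 30 mm from the axis; turns with the knob.
- height_mark (a point): The red mark on the scale round the knob, given as the point 30 mm from the knob's axis that the end of the white line must meet. It keeps its place through a run and differs from run to run.
- start_bar: The yellow start bar, lying along press y, 26 x 190 x 8 mm, at press x = -0.175, top at z = 0.066 m at rest (4 mm under the tray when that is out). Axes as the press. It is sprung and sinks 8 mm (about 5 N right down); it rocks towards the side where it is pressed off its middle.
- bar_mid (a point): Middle of the bar's upper face, where to press.
- bar_end_a (a point): Upper face of the bar 85 mm from its middle towards press +y.
- bar_end_b (a point): Upper face of the bar 85 mm from its middle towards press -y.
- bottle: Loose brown primer bottle standing on the bench, about 0.6 kg, body 74 mm in diameter, neck 37 mm outside, 103 mm high. Origin under its middle.
- bottle_mouth (a point): Centre of the bottle's mouth, at the rim (z = 0.103 m): bore 29 mm, 28 mm deep.
- stopper: Loose red-brown rubber stopper standing on its small end, 42 mm high. Lower 22 mm is a taper from 21 mm (bottom) to 26 mm in diameter, above it a plain head 36 mm in diameter and 20 mm high, whose underside comes to rest on the bottle's rim. Origin at the middle of the small end; z up.
- heel_0: Loose black rubber heel blank, D-shaped, 64 mm (its x) by 60 mm (its y), 18 mm thick, lying flat. Origin at the middle of its underside.
- heel_1: Like heel_0, 16 mm thick. Absent in some runs, as any one of the three may be.
- heel_2: Like heel_0, 14 mm thick.
- thread_1: Thread bobbin with wooden flanges, black thread, 38 mm wide, 50 mm high, at the right edge of the bench. Leave alone.
- thread_2: Thread bobbin with blue flanges, 38 mm wide, 50 mm high, beside the other. Leave alone.
- tack_tin: Shallow round tin of tacks, 61 mm wide, 22 mm high. Leave alone.
- spray_can: White and blue spray can with a red cap, 59 mm wide, 184 mm high, behind the work. Leave alone.

How it is judged:
By the outcome, as a careful person would: the job done as asked, in the order asked, and still so for the second after the job is handed in, with the robot touching nothing.
Of heel_0, heel_1, heel_2 only 2 to 3 are there at a start; the rules pass over those that are not, and their reading is None.
At some moment in a run one of heel_0, heel_1, heel_2 may be knocked a few centimetres aside while the robot is not near it.
It also fails if it takes over 200 s, if anything falls off the work surface, if the arm or the gripper's body presses on something with over 40 N, if the wrist force passes 120 N, or if a joint passes its speed limit or range.

ROBOT

A 7-joint arm with a two-finger parallel gripper is mounted at the origin on the work surface; the furniture and walls round the work are solid. World frame = base frame: x ahead of the robot, y to its left, z up, the work surface at z = 0. Lengths are in mm, angles in rad, forces in N, time in s.
With the tool pointing down it reaches from about 425 to 825 mm from the base axis. Payload 3.6 kg.
Tool frame: the origin (TCP) lies on the centre line of the jaws, within the pads' length; the fingertips stand 8 mm ahead of it and the grasp point (between the pads) lies 11 mm behind it; z points along the fingers, y is the line along which they close (so a half turn about z gives the same grasp; the last joint's range is limited). The gripper opens to 85 mm and grips with 20 to 120 N. Pads are 22 mm wide; open, the fingers measure 114 mm over their backs; the gripper's body (76 mm by 85 mm) begins 54 mm behind the grasp point. The pads swing forward as they close: fully open they stand 13 mm farther back than shut.
Start: joints at [1.206, 0.615, -0.013, 1.423, 0.008, 1.103, -0.04], TCP at [216.041, -613.017, 239.297] pointing down, gripper open.
Joint ranges: [-3.12, 3.12], [-0.3, 2.06], [-1.34, 1.32], [0.26, 2.42], [-1.36, 4.5], [0.01, 1.98], [-2.84, 2.84]. Speed limits (rad/s): [2.79, 2.79, 3.14, 3.14, 3.14, 3.14, 3.14].

INTERFACE

Orientations are given as a unit quaternion [x, y, z, w].
In Python, from bench import env gives the robot as it stands.
- The arm moves only by the tool servo_tool, never from a script. Its argument "plan" is a list that holds one entry, the list of rows, each a list of 7 numbers: the shift along the tool's x, y, z scaled (see below), then the turn, a rotation vector about the tool's x, y, z scaled (see below), then the opening, from 0 (shut) to 1 (fully open). A call has 1 to 10 rows; each row shifts and turns the commanded pose from where the row before left it, along the tool's axes as they then stand; what a row does not reach is not made up. The controller multiplies each number of a shift by 0.25 m and each number of a turn by 180 degrees. A row lasts 1/10 s, in which the tool goes at most 50 mm and 8.59 degrees, less where a joint would pass 70% of its speed; a pose out of reach is approached as far as the arm can. A call with a number of a shift or a turn outside -1 to 1 is refused whole. A call with a gripper value outside its range is refused whole. The fingers move at their own pace and stop on an object; "squeeze" is the grip in N (left out, the last holds). Time passes only in rows, so rows that do not move let the fingers close. It gives the time, the measured TCP pose, the force, the opening and the grip force at its end, in the units of the state.
- env.get_obs(): the state, without advancing time (a new reading comes with each control period).
- env.capture(name): name is "scene" or "top" or "wrist"; returns a dict with "image" (420x560x3 uint8, blue, green, red), "range_z" (420x560 float32, mm along the optical axis (not along the pixel's ray), 0 where there is no reading), "fovy" (degrees; the focal length in pixels is half the picture's height over the tangent of half this angle, whatever the lens; pixels are square), "cx", "cy" (the principal point, pixels), "cam_to_world" (4x4, takes a point from camera to world coordinates). Camera axes: x right, y up, looking along -z (the intrinsics and any distortion apply to the point x, -y, -z); pixel columns grow to the right and rows downward; lengths in mm; the calibration is good to about 2 mm. A picture is of the moment at which its call begins.
- env.job_done(): hands the job in; it is judged then, once.
Trained networks look in a picture, given as the dict that the camera call returned (one of the last four; its "shot" number tells which), for a name from the list of things; names that differ only in an ending like _2 or _b are one class to them, and where a whole thing is asked for, a point or a joint stands for the part that bears it (a point fixed in the world has none). Each returns a list of dicts, best first, with "p" (0 to 1); they miss things now and then, are a little off and sometimes report something else, mostly with a low value. They report only what shows in the picture. A call takes as long as a camera call.
- env.masks_of(query, picture): "region" (420x560 bool, what is visible of it) and "bbox" ([left, top, right, bottom] in pixels, round what is visible of it).
- env.landmark_of(query, picture): "at" ([column, row] in pixels: a listed point, or the origin of a listed thing).
The state is a dict: "time": time; "joints": joint angles; "joint_velocities": joint speeds; "effort": joint torques, N m; "ee_pos": TCP position; "ee_rot": TCP orientation; "contact_force": force on the tool from outside, world axes, zero at the start; "torque": the same for the moment, N m; "grip_width": opening from 0.0 (shut) to 1.0 (fully open); "finger_force": force on a finger pad.
Only numpy, scipy, OpenCV 4.12 (cv2) and the standard library are available. Lean on these libraries where they do the work, as an engineer would, in place of code of your own. Each camera call takes 0.05 s, during which the arm holds its last target. There are 200 camera calls.

## Working session

There is one attempt and no reset: what is moved stays moved. The work goes in short steps, Python scripts to look and compute and a tool call to move; the robot and the scene stay as the last step left them, time stands still between calls to the robot, and variables do not carry over. Pictures are saved under pics/ and viewed, at most 14 in all, crops included, and the job is handed in when it is done.

Besides the shell and the picture viewer there is one more tool, called as name([rows], argument=value, ...), one row to a line, values as JSON. servo_tool: Moves the arm, as the interface text tells. Shifts and turns lie within -1 to 1; 1 stands for 0.25 m of shift or 180 degrees of turn. Its arguments: {"type":"object","properties":{"plan":{"type":"array"},"squeeze":{"type":"number"}},"required":["plan"]}

```bash
ls; mkdir -p pics
cat > h.py <<'E'
import numpy as np, cv2
from bench import env
from scipy.spatial.transform import Rotation as R
def K(p):
    h=p["image"].shape[0]; f=h/2/np.tan(np.radians(p["fovy"])/2); return f,p["cx"],p["cy"]
def ray(p,uv):
    f,cx,cy=K(p); M=np.array(p["cam_to_world"]); d=np.array([(uv[0]-cx)/f,-(uv[1]-cy)/f,-1.]); return M[:3,3],M[:3,:3]@d
def at_z(p,uv,z):
    o,d=ray(p,uv); return o+d*(z-o[2])/d[2]
def at_depth(p,uv):
    u,v=int(round(uv[0])),int(round(uv[1])); r=p["range_z"][max(v-1,0):v+2,max(u-1,0):u+2]; r=r[r>0]
    if len(r)==0: return None
    o,d=ray(p,uv); return o+d*np.median(r)
def cloud(p,mask):
    f,cx,cy=K(p); v,u=np.nonzero(mask&(p["range_z"]>0)); z=p["range_z"][v,u]; M=np.array(p["cam_to_world"])
    P=np.c_[(u-cx)/f*z,-(v-cy)/f*z,-z]; return P@M[:3,:3].T+M[:3,3]
def tri(pairs):
    A=np.zeros((3,3));b=np.zeros(3)
    for p,uv in pairs:
        o,d=ray(p,uv); d=d/np.linalg.norm(d); Q=np.eye(3)-np.outer(d,d); A+=Q;b+=Q@o
    return np.linalg.solve(A,b)
E
cat > a.py <<'E'
from h import *
np.set_printoptions(precision=1,suppress=True)
P={n:env.capture(n) for n in("scene","top")}
for n,p in P.items():
    cv2.imwrite(f"pics/{n}0.png",p["image"]); print(n,p.keys(),p["fovy"],p["cx"],p["cy"],np.array(p["cam_to_world"])[:3,3])
for q in "tray_handle pocket_0 knob_grip knob_pointer height_mark bar_mid bottle_mouth stopper heel_0 press".split():
    for n,p in P.items():
        for d in env.landmark_of(q,p)[:4]:
            print(q,n,round(d["p"],2),np.array(d["at"]),at_depth(p,d["at"]))
print(env.get_obs())
E
python3 a.py
```

```text
pics
scene dict_keys(['image', 'range_z', 'fovy', 'cx', 'cy', 'cam_to_world', 'shot']) 47.13668057279992 273.04654174530435 211.08946566065669 [  -6.9 -471.7  990.9]
top dict_keys(['image', 'range_z', 'fovy', 'cx', 'cy', 'cam_to_world', 'shot']) 43.343240729493964 275.41298065775857 208.3549588616286 [ 322.3  -79.1 1386.4]
tray_handle scene 0.69 [222.  206.3] [549.3  34.4 129.6]
tray_handle top 0.97 [226.3 225.1] [547.   37.5 126.6]
tray_handle top 0.55 [356.9 179.6] [ 703.1 -298.5    6.4]
pocket_0 scene 0.72 [191.9 198.9] [ 145.8 -306.   744.9]
pocket_0 scene 0.62 [213.7 181.4] [643.3 139.2  72. ]
pocket_0 top 0.92 [180.3 246.8] [498.1 154.4  75.1]
pocket_0 top 0.89 [197.2 189.4] [646.8 120.8  74.5]
pocket_0 top 0.8 [189.9 220.1] [566.4 134.5  75.4]
knob_grip scene 0.7 [172.6 157.4] [558.  180.9 203.3]
knob_grip top 0.81 [162.7 207.8] [568.8 176.8 206.4]
knob_pointer scene 0.7 [174.3 169.1] [550.4 174.7 174.2]
knob_pointer top 0.63 [170.2 217.6] [552.7 164.7 174. ]
height_mark scene 0.68 [269.1 192. ] [724.8  18.1  30.7]
height_mark scene 0.21 [294.2 276.8] [ 549.7 -172.4    2.8]
ba
[... 642 characters left out ...]
.9 -178.8   16. ]
heel_0 top 0.83 [362.1 233.5] [ 554.4 -310.    15. ]
heel_0 top 0.49 [188.6 222. ] [561.7 137.7  74.2]
press scene 0.78 [186.9 210.3] [ 136.3 -309.5  744.4]
press scene 0.67 [177.  168.2] [555.  169.8 176.2]
press top 0.91 [176.1 220.4] [547.  151.2 170.7]
{'time': 1.1, 'joints': array([ 1.2,  0.6, -0. ,  1.4,  0. ,  1.1, -0. ]), 'joint_velocities': array([-0.,  0.,  0., -0.,  0., -0.,  0.]), 'effort': array([ -0. , -46.9,   0.3, -17.1,   0. ,   0. ,   0. ]), 'ee_pos': array([ 216. , -613. ,  239.3]), 'ee_rot': array([ 1. ,  0.2,  0. , -0. ]), 'contact_force': array([-0.9, -0.9,  0.8]), 'torque': array([-0., -0.,  0.]), 'finger_force': 0.0, 'grip_width': 0.9988753024218823}
```

```bash
python3 -c "
import cv2
t=cv2.imread('pics/top0.png');cv2.imwrite('pics/topc.png',cv2.resize(t[130:330,130:430],None,fx=2.6,fy=2.6,interpolation=3))"
```

```text
(no output)
```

View pics/scene0.png

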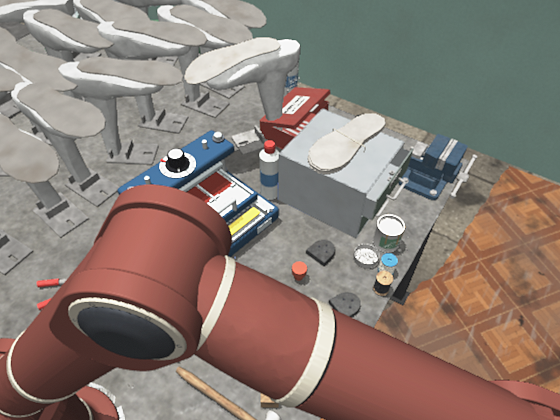

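View pics/topc.png

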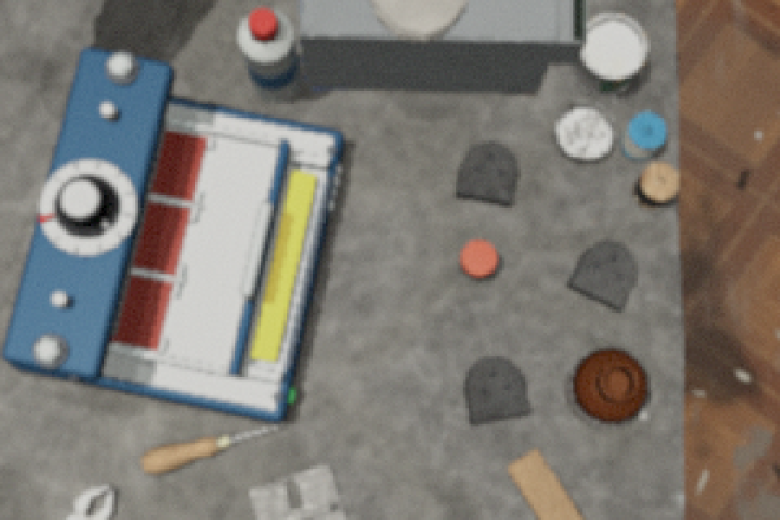

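The scene shows the press at left with its tray slightly out. Three heels are visible in the crop at about (487,175), (605,275) and (497,388). The stopper is at (480,258), the open bottle at (610,385), and the knob at (85,200) with the red mark at (45,216).

```bash
cat >> h.py <<'E'
from scipy.optimize import minimize
def heel_fit(p,mask,z):
    """fit D (64 x 60, flat end at -x) to mask, all pixels on plane z -> x,y,angle,err"""
    c,_=cv2.findContours(mask.astype(np.uint8),0,1); c=max(c,key=cv2.contourArea)[:,0,:]
    P=np.array([at_z(p,q,z)[:2] for q in c]); 
    def sd(q):
        # D: rect x -32..2, |y|<=30, plus semicircle r30 at (2,0)
        x,y=q.T; y=abs(y); rect=np.maximum(y-30,-32-x); s=np.where(x>2,np.hypot(x-2,y)-30,rect); return s
    best=None
    for a in np.arange(0,6.28,.4):
        def f(v):
            c_,s_=np.cos(v[2]),np.sin(v[2]); q=(P-v[:2])@np.array([[c_,-s_],[s_,c_]]); return np.mean(np.minimum(abs(sd(q)),8)**2)
        r=minimize(f,[*P.mean(0),a],method="Nelder-Mead",options=dict(xatol=.05,fatol=.01))
        if best is None or r.fun<best.fun: best=r
    return np.r_[best.x,best.fun**.5]
def press_dir(p,px): return p
def go(pos,yaw=None,pos0=None,yaw0=None):
    """rows in tool axes from measured pose to pos (world mm), yaw (tool y axis direction in world xy, deg)"""
    o=env.get_obs(); Rm=R.from_quat(o["ee_rot"]); d=np.array(pos)-o["ee_pos"]
    print("tool shift mm",Rm.inv().apply(d).round(1),"scaled",(Rm.inv().apply(d)/250).round(3))
def yaw_of(): 
    y=R.from_quat(env.get_obs()["ee_rot"]).apply([0,1,0]); return np.degrees(np.arctan2(y[1],y[0]))
E
cat > b.py <<'E'
from h import *
np.set_printoptions(precision=1,suppress=True)
p=env.capture("top")
for q in ["heel_0","stopper","bottle","start_bar","press","tray"]:
    for d in env.masks_of(q,p)[:4]:
        m=d["region"]; C=cloud(p,m); print(q,round(d["p"],2),d["bbox"],m.sum(),"med",np.median(C,0),"z95",np.percentile(C[:,2],95))
        if q=="heel_0" and d["p"]>.3 : print("   fit",heel_fit(p,m,np.percentile(C[:,2],60)))
o=env.get_obs();print(R.from_quat(o["ee_rot"]).as_matrix().round(3))
w=env.capture("wrist"); M=np.array(w["cam_to_world"]); Re=R.from_quat(o["ee_rot"]).as_matrix()
print("cam in tool",Re.T@(M[:3,3]-o["ee_pos"]),(Re.T@M[:3,:3]).round(2).tolist(),w["fovy"])
cv2.imwrite("pics/w0.png",w["image"])
E
python3 b.py
```

```text
heel_0 0.98 [308.7, 268.5, 331.3, 294.4] 519 med [ 429.1 -199.7   17.7] z95 22.273475991703936
   fit [ 432.5 -199.2    6.5    1.6]
heel_0 0.86 [305.1, 184.8, 331.4, 212.2] 470 med [ 649.5 -190.9   15.7] z95 20.217650477055873
   fit [ 653.1 -191.4    6.1    1.7]
heel_0 0.62 [371.7, 190.5, 392.4, 209.6] 234 med [ 635.8 -357.3   48.2] z95 54.06264180373123
   fit [ 625.8 -367.5    1.     5.1]
heel_0 0.58 [351.6, 222.9, 374.2, 249.2] 458 med [ 549.8 -312.8   13.8] z95 18.36393155748501
   fit [ 552.4 -313.1    5.8    2.4]
stopper 0.71 [306.5, 222.9, 320.4, 236.0] 157 med [ 558.7 -178.8   41.4] z95 46.79894556860688
bottle 0.82 [348.7, 264.7, 375.8, 296.0] 732 med [ 430.7 -300.2   68.9] z95 102.85512734610957
start_bar 0.68 [172.2, 173.6, 239.2, 279.0] 4656 med [551.9  89.4  75.8] z95 100.97547368356733
start_bar 0.66 [226.1, 199.9, 246.9, 271.1] 784 med [535.8  11.   65.6] z95 70.24554021656104
press 0.8 [130.6, 150.4, 263.5, 294.2] 13091 med [549.1 119.7  77.3] z95 174.67073636979492
press 0.39 [343.6, 171.8, 369.1, 194.0] 432 med [ 700.3 -293.     4.9] z95 21.239999229044955
tray 0.84 [169.7, 176.3, 242.8, 274.1] 4638 med [553.1  89.3  75.8] z95 100.4830365529292
[[ 0.9  0.3  0. ]
 [ 0.3 -0.9  0. ]
 [ 0.  -0.  -1. ]]
cam in tool [  74.5   -0.1 -134.1] [[-0.0, 0.96, 0.29], [1.0, 0.0, 0.0], [-0.0, 0.29, -0.96]] 69.21101629608454
```

```bash
cat >> h.py <<'E'
def go(pos,yaw=None):
    o=env.get_obs(); Rm=R.from_quat(o["ee_rot"]); d=np.array(pos)-o["ee_pos"]; s=Rm.inv().apply(d); n=int(np.ceil(np.linalg.norm(s)/45))
    y=yaw_of(); print("pos",o["ee_pos"].round(1),"yaw",round(y,1),"tilt",Rm.as_matrix()[2].round(3),"F",o["contact_force"].round(1),"| shift mm",s.round(1),"scaled",(s/250).round(4),"n",n,"per row",(s/250/max(n,1)).round(4))
    if yaw is not None:
        t=-((yaw-y+90)%180-90); print("turn about tool z deg",round(t,2),"scaled",round(t/180,4))
E
python3 -c "
from h import *
go([560,-20,330],-102.5)"
```

```text
pos [ 216.1 -613.   239.3] yaw -70.6 tilt [ 0. -0. -1.] F [-0.3  0.6 -0.7] | shift mm [ 521.5 -445.   -90.7] scaled [ 2.0861 -1.7799 -0.3627] n 16 per row [ 0.1304 -0.1112 -0.0227]
turn about tool z deg 31.92 scaled 0.1773
```

servo_tool([
  [[0.13, -0.111, -0.023, 0, 0, 0, 1], [0.13, -0.111, -0.023, 0, 0, 0, 1], [0.13, -0.111, -0.023, 0, 0, 0, 1], [0.13, -0.111, -0.023, 0, 0, 0, 1], [0.13, -0.111, -0.023, 0, 0, 0, 1], [0.13, -0.111, -0.023, 0, 0, 0, 1], [0.13, -0.111, -0.023, 0, 0, 0, 1], [0.13, -0.111, -0.023, 0, 0, 0, 1], [0.13, -0.111, -0.023, 0, 0, 0, 1], [0.13, -0.111, -0.023, 0, 0, 0, 1]],
])

```text
time: 2.5
ee_pos: [431.0, -241.7, 297.4]
ee_rot: [0.986, 0.169, 0.0, 0.0]
contact_force: [1.2, -0.3, 0.8]
grip_width: 1.0
finger_force: 0.0
```

servo_tool([
  [[0.13, -0.111, -0.023, 0, 0, 0, 1], [0.13, -0.111, -0.023, 0, 0, 0, 1], [0.13, -0.111, -0.023, 0, 0, 0, 1], [0.13, -0.111, -0.023, 0, 0, 0, 1], [0, 0, 0, 0, 0, 0.0443, 1], [0, 0, 0, 0, 0, 0.0443, 1], [0, 0, 0, 0, 0, 0.0443, 1], [0, 0, 0, 0, 0, 0.0443, 1], [0, 0, 0, 0, 0, 0, 1]],
])

```text
time: 3.4
ee_pos: [516.1, -95.2, 320.0]
ee_rot: [0.994, -0.109, 0.0, 0.0]
contact_force: [0.8, -0.3, 0.2]
grip_width: 1.001
finger_force: 0.0
```

```bash
cat > c.py <<'E'
from h import *
import sys
np.set_printoptions(precision=1,suppress=True)
go([550,35,330])
P={n:env.capture(n) for n in("wrist","top")}
cv2.imwrite(f"pics/{sys.argv[1]}.png",P["wrist"]["image"])
for q in sys.argv[2:]:
    for n,p in P.items():
        for d in env.landmark_of(q,p)[:4]:
            if d["p"]>.3: print(q,n,round(d["p"],2),np.array(d["at"]),at_depth(p,d["at"]))
E
python3 c.py w1 tray_handle pocket_0 knob_grip knob_pointer height_mark bar_mid bar_end_a
```

```text
pos [516.1 -95.2 320. ] yaw -102.5 tilt [ 0.  0. -1.] F [ 0.8 -0.3  0.2] | shift mm [   5.1 -134.5  -10.1] scaled [ 0.  -0.5 -0. ] n 3 per row [ 0.  -0.2 -0. ]
tray_handle wrist 0.9 [155.7 188.2] [546.6  30.9 131.6]
tray_handle top 0.77 [226.8 226. ] [544.2  35.9 129.9]
tray_handle top 0.36 [313.2 233.4] [ 518.3 -166.7  211.4]
pocket_0 wrist 0.61 [ 72.9 120.7] [638.9 125.3  74.9]
pocket_0 wrist 0.58 [ 85.3 180.1] [568.3 139.   75. ]
pocket_0 wrist 0.55 [ 96.2 239.1] [490.2 156.2  75.1]
pocket_0 top 0.79 [197.  190.4] [643.7 120.9  76.3]
pocket_0 top 0.71 [187.2 217.2] [573.5 141.7  76.1]
pocket_0 top 0.6 [180.  250.9] [487.7 154.4  75.4]
knob_grip top 0.85 [165.4 208.2] [568.1 170.7 206. ]
knob_grip top 0.33 [364.9 235.9] [ 548.5 -317.7   13.1]
knob_pointer wrist 0.65 [  8.2 223.2] [550.  164.3 173.3]
knob_pointer top 0.79 [170.8 217. ] [554.  163.2 175. ]
height_mark top 0.52 [237.6 229. ] [548.6  14.   66.1]
bar_mid wrist 0.87 [187.7 176.6] [543.5  14.7  65.2]
bar_mid top 0.57 [237.6 230.1] [546.   14.   64.4]
bar_mid top 0.39 [312.1 230.6] [ 496.3 -152.3  376.3]
bar_end_a wrist 0.75 [199.2 238.3] [458.5  24.4  66.4]
bar_end_a wrist 0.69 [178.8 109.2] [624.8   0.5  65.9]
bar_end_a top 0.94 [230.9 266.1] [454.3  26.9  65.7]
bar_end_a top 0.69 [246.  198.7] [627.3  -4.4  68.5]
```

servo_tool([
  [[0.0, -0.18, 0, 0, 0, 0, 1], [0, -0.18, 0, 0, 0, 0, 1], [0, -0.18, 0, 0, 0, 0, 1], [0, 0, 0, 0, 0, 0, 1]],
])

```text
time: 4.6
ee_pos: [545.6, 45.9, 319.7]
ee_rot: [0.995, -0.102, -0.0, -0.003]
contact_force: [0.2, -0.6, -0.8]
grip_width: 0.997
finger_force: 0.0
```

```bash
python3 c.py w2 tray_handle pocket_0 knob_grip knob_pointer height_mark bar_mid bar_end_a
```

```text
pos [545.6  45.9 319.7] yaw -101.7 tilt [-0. -0. -1.] F [ 0.2 -0.6 -0.8] | shift mm [  6.5   9.7 -10.4] scaled [ 0.  0. -0.] n 1 per row [ 0.  0. -0.]
tray_handle wrist 0.77 [289.1 185.6] [548.1  31.8 132.1]
tray_handle wrist 0.6 [445.7 212.2] [ 436.2 -188.9   18.1]
tray_handle top 0.36 [372.5 188.4] [ 678.  -339.2   13.3]
pocket_0 wrist 0.88 [202.7 236.4] [491.  158.3  74.9]
pocket_0 wrist 0.73 [196.3 119.5] [636.9 125.2  75. ]
pocket_0 wrist 0.58 [198.4 179.8] [566.1 142.8  74.9]
knob_grip wrist 0.57 [120.2 209.3] [573.  176.5 205.5]
knob_grip top 0.94 [162.8 210.7] [561.8 175.9 207.4]
knob_pointer wrist 0.58 [157.7 214.6] [555.  161.1 174.5]
knob_pointer wrist 0.53 [185.1 172.4] [584.  139.3 126.9]
knob_pointer top 0.69 [172.  218.1] [457.2  61.8 673.3]
bar_mid wrist 0.83 [305.7 173.3] [545.1   8.2  66. ]
bar_mid top 0.81 [237.8 228.5] [549.8  13.6  66.2]
bar_mid top 0.49 [162.1 209.1] [565.5 177.8 207.3]
bar_end_a wrist 0.87 [302.7 108. ] [624.   -2.2  65.8]
bar_end_a wrist 0.68 [303.8 233.7] [463.8  25.2  65.4]
bar_end_a top 0.87 [244.7 200. ] [541.4 -22.5 428.9]
bar_end_a top 0.84 [231.2 264. ] [459.5  26.3  66.4]
```

View pics/w2.png

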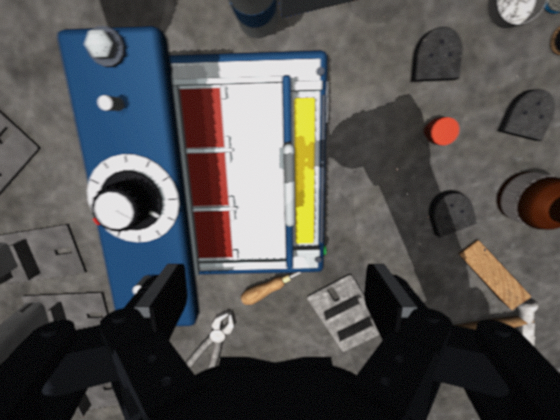

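```bash
cat > d.py <<'E'
from h import *
np.set_printoptions(precision=2,suppress=True)
for n in("wrist","top"):
    p=env.capture(n); hsv=cv2.cvtColor(p["image"],cv2.COLOR_BGR2HSV)
    for name,lo,hi,zr in(("bar",(22,120,120),(34,255,255),(60,70)),("bridge",(100,110,60),(118,255,255),(163,173)),("mark",(0,150,120),(8,255,255),(165,185)),("mark2",(172,150,120),(180,255,255),(165,185))):
        m=cv2.inRange(hsv,np.array(lo),np.array(hi))>0
        C=cloud(p,m); C=C[(C[:,2]>zr[0])&(C[:,2]<zr[1])&(C[:,0]<760)&(C[:,0]>400)&(C[:,1]>-60)]
        if len(C)<3: print(n,name,len(C)); continue
        if name[0]=="m": print(n,name,len(C),C.mean(0));continue
        r=cv2.minAreaRect(C[:,:2].astype(np.float32)); pc=np.linalg.svd(C[:,:2]-C[:,:2].mean(0),full_matrices=False)[2][0]
        print(n,name,len(C),"mean",C.mean(0),"rect",r,"pca ang",np.degrees(np.arctan2(pc[1],pc[0])))
E
python3 d.py
```

```text
wrist bar 2825 mean [549.4   10.5   65.55] rect ((542.9512329101562, 11.66427230834961), (25.487844467163086, 187.9036407470703), 80.17271423339844) pca ang 170.0460101786149
wrist bridge 15023 mean [621.54 173.81 167.31] rect ((573.869873046875, 183.53817749023438), (87.66371154785156, 295.3786315917969), 79.9546127319336) pca ang 167.27307213681186
wrist mark 5 [561.58 224.9  173.99]
wrist mark2 0
top bar 394 mean [524.6   13.24  65.57] rect ((542.1494140625, 11.576902389526367), (24.198123931884766, 181.90028381347656), 80.30775451660156) pca ang 171.82237393422798
top bridge 810 mean [568.72 202.06 167.57] rect ((571.7574462890625, 185.22314453125), (85.37297821044922, 297.6131896972656), 81.75934600830078) pca ang 177.61864457398295
top mark 57 [746.28  30.89 182.15]
top mark2 0
```

```bash
cat >> h.py <<'E'
PO=np.array([573.5,184.,0]);PX=np.array([.1736,.985,0]);PY=np.array([-.985,.1736,0])
def pr(x,y,z): return PO+x*PX+y*PY+np.array([0,0,z])
def to_pr(q): d=np.array(q)-PO; return np.array([d@PX,d@PY,d[2]])
E
python3 -c "
from h import *
go(pr(-154,0,118),-100)"
```

```text
pos [545.2  36.5 319.9] yaw -102.5 tilt [ 0. -0. -1.] F [-0.5 -0.6  0.3] | shift mm [  2.4   3.8 201.9] scaled [0.0096 0.015  0.8074] n 5 per row [0.0019 0.003  0.1615]
turn about tool z deg -2.48 scaled -0.0138
```

servo_tool([
  [[0.0096, 0.015, 0, 0, 0, -0.0138, 1], [0, 0, 0.16, 0, 0, 0, 1], [0, 0, 0.16, 0, 0, 0, 1], [0, 0, 0.16, 0, 0, 0, 1], [0, 0, 0.12, 0, 0, 0, 1], [0, 0, 0, 0, 0, 0, 1], [0, 0, 0, 0, 0, 0, 1]],
])

```text
time: 6.2
ee_pos: [547.3, 32.4, 170.3]
ee_rot: [0.996, -0.087, 0.0, -0.0]
contact_force: [0.5, -0.3, 0.3]
grip_width: 1.003
finger_force: 0.0
```

```bash
python3 -c "
from h import *
go(pr(-154,0,118),-100)
w=env.capture('wrist');cv2.imwrite('pics/w3.png',w['image'])
for d in env.landmark_of('tray_handle',w)[:2]: print(d,at_depth(w,d['at']),at_z(w,d['at'],127))"
```

```text
pos [547.3  32.4 170.3] yaw -100.0 tilt [ 0. -0. -1.] F [ 0.5 -0.3  0.3] | shift mm [-0.5  0.2 52.3] scaled [-0.0019  0.0007  0.2093] n 2 per row [-0.001   0.0004  0.1047]
turn about tool z deg 0.01 scaled 0.0
{'at': [277.4, 243.4], 'p': 0.6} [548.6911871   31.24707596 132.34358989] [546.45944045  31.59886894 127.        ]
```

View pics/w3.png

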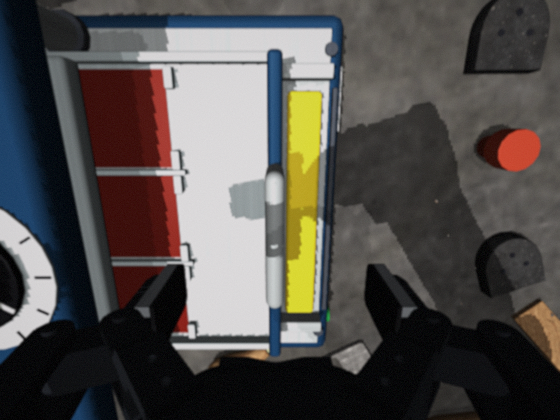

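The handle at (275,240) lies centred between the fingers, so I descend and close.

servo_tool([
  [[0, 0, 0.105, 0, 0, 0, 1], [0, 0, 0.104, 0, 0, 0, 1], [0, 0, 0, 0, 0, 0, 1], [0, 0, 0, 0, 0, 0, 0], [0, 0, 0, 0, 0, 0, 0], [0, 0, 0, 0, 0, 0, 0], [0, 0, 0, 0, 0, 0, 0], [0, 0, 0, 0, 0, 0, 0]],
], squeeze=40)

```text
time: 7.1
ee_pos: [547.1, 32.4, 118.2]
ee_rot: [0.996, -0.087, 0.001, -0.0]
contact_force: [1.6, 8.3, 1.3]
grip_width: 0.145
finger_force: 4.7
```

Gripped at 0.145 (about 12 mm). Next I draw the tray out 110 mm along tool +y.

servo_tool([
  [[0, 0, 0, 0, 0, 0, 0], [0, 0.04, 0, 0, 0, 0, 0], [0, 0.06, 0, 0, 0, 0, 0], [0, 0.06, 0, 0, 0, 0, 0], [0, 0.06, 0, 0, 0, 0, 0], [0, 0.06, 0, 0, 0, 0, 0], [0, 0.06, 0, 0, 0, 0, 0], [0, 0.06, 0, 0, 0, 0, 0], [0, 0.03, 0, 0, 0, 0, 0], [0, 0, 0, 0, 0, 0, 0]],
])

```text
time: 8.1
ee_pos: [527.6, -78.1, 118.3]
ee_rot: [0.996, -0.089, 0.0, 0.002]
contact_force: [-0.9, -2.3, 5.9]
grip_width: 0.12
finger_force: 39.5
```

```bash
python3 -c "
from h import *
o=env.get_obs();print(to_pr(o['ee_pos']),o['contact_force'],o['finger_force'],yaw_of())"
```

```text
[-266.13982165   -0.32721273  118.27758376] [-0.94239921 -2.32363541  5.90340242] 39.525116086006165 -100.23096138982028
```

servo_tool([
  [[0, 0, 0, 0, 0, 0, 1], [0, 0, 0, 0, 0, 0, 1], [0, 0, 0, 0, 0, 0, 1], [0, 0, -0.18, 0, 0, 0, 1], [0, 0, -0.18, 0, 0, 0, 1], [0, 0, -0.18, 0, 0, 0, 1], [0, 0.16, -0.1, 0, 0, 0, 1], [0, 0.18, -0.06, 0, 0, 0, 1], [0, 0.16, 0, 0, 0, 0, 1], [0, 0, 0, 0, 0, 0, 1]],
])

```text
time: 9.1
ee_pos: [503.8, -205.0, 292.7]
ee_rot: [0.996, -0.093, -0.0, 0.003]
contact_force: [-0.5, -0.0, -1.0]
grip_width: 0.999
finger_force: 0.0
```

```bash
cat > e.py <<'E'
from h import *
import sys
np.set_printoptions(precision=1,suppress=True)
go([550,-200,300])
for n in sys.argv[2:]:
    p=env.capture(n); cv2.imwrite(f"pics/{sys.argv[1]}_{n}.png",p["image"])
    for d in env.masks_of("heel_0",p)[:6]:
        m=d["region"]; C=cloud(p,m); z=np.percentile(C[:,2],60)
        if d["p"]>.3 and len(C)>100:
            f=heel_fit(p,m,z); q=f.copy();q[2]=np.degrees(q[2]); print(n,"heel",round(d["p"],2),"z",z,"fit x y ang err",q)
    for q in("pocket_0","tray_handle","stopper","bottle_mouth"):
        for d in env.landmark_of(q,p)[:3]:
            if d["p"]>.3: r=at_depth(p,d["at"]); print(n,q,round(d["p"],2),r,"press",to_pr(r) if r is not None else 0)
E
python3 e.py h1 wrist top
```

```text
pos [ 503.8 -205.   292.7] yaw -100.7 tilt [-0.  0. -1.] F [-0.5 -0.  -1. ] | shift mm [ 44.5 -13.4  -7.4] scaled [ 0.2 -0.1 -0. ] n 2 per row [ 0.1 -0.  -0. ]
wrist heel 0.73 z 15.663133675333597 fit x y ang err [ 653.4 -191.8  350.9    1.2]
wrist heel 0.71 z 13.837801882881205 fit x y ang err [ 554.7 -311.6  336.     1.1]
wrist heel 0.62 z 17.834950303871516 fit x y ang err [ 435.7 -200.5  370.6    0.8]
wrist pocket_0 0.98 [618.9  14.6  75.2] press [-159.   -74.1   75.2]
wrist pocket_0 0.66 [472.8  41.4  75.3] press [-157.9   74.4   75.3]
wrist pocket_0 0.6 [547.2  29.4  74.6] press [-156.8   -0.9   74.6]
wrist tray_handle 0.93 [527.8 -78.8 132.9] press [-266.8   -0.6  132.9]
wrist stopper 0.88 [ 561.6 -184.1   41.7] press [-364.6  -52.2   41.7]
wrist bottle_mouth 0.87 [ 422.5 -312.3   75.4] press [-515.1   62.6   75.4]
top heel 0.84 z 16.72086405030409 fit x y ang err [ 652.  -192.8  348.2    4.6]
top pocket_0 0.96 [546.7  30.2  75.7] press [-156.2   -0.3   75.7]
top pocket_0 0.94 [621.6  16.1  77. ] press [-157.   -76.6   77. ]
top pocket_0 0.62 [477.3  47.9  74.3] press [-150.8   71.2   74.3]
top tray_handle 0.78 [523.  -80.3 131.7] press [-269.1    3.9  131.7]
top tray_handle 0.69 [558.6 167.6 176. ] press [-18.8  11.8 176. ]
top stopper 0.45 [ 547.5 -169.8   42.8] press [-353.   -35.8   42.8]
```

```bash
python3 -c "
from h import *
go([648.5,-191,80],-99.1)"
```

```text
pos [ 506.5 -196.3  292.6] yaw -99.9 tilt [-0. -0. -1.] F [ 0.1 -0.1 -0.6] | shift mm [139.  -29.7 212.6] scaled [ 0.5558 -0.1188  0.8503] n 6 per row [ 0.0926 -0.0198  0.1417]
turn about tool z deg -0.85 scaled -0.0047
```

servo_tool([
  [[0.185, -0.04, 0, 0, 0, -0.0047, 1], [0.185, -0.04, 0, 0, 0, 0, 1], [0.185, -0.039, 0, 0, 0, 0, 1], [0, 0, 0.18, 0, 0, 0, 1], [0, 0, 0.18, 0, 0, 0, 1], [0, 0, 0.18, 0, 0, 0, 1], [0, 0, 0.18, 0, 0, 0, 1], [0, 0, 0.18, 0, 0, 0, 1], [0, 0, 0, 0, 0, 0, 1], [0, 0, 0, 0, 0, 0, 1]],
])

```text
time: 10.7
ee_pos: [648.4, -190.1, 67.7]
ee_rot: [0.997, -0.08, -0.0, -0.0]
contact_force: [-0.3, -0.3, -0.0]
grip_width: 0.996
finger_force: 0.0
```

```bash
python3 e.py h2 wrist; python3 -c "
from h import *
go([648.5,-191,9],-99.1)"
```

```text
pos [ 648.4 -190.1   67.7] yaw -99.1 tilt [-0. -0. -1.] F [-0.3 -0.3 -0. ] | shift mm [ -95.7   25.4 -232.2] scaled [-0.4  0.1 -0.9] n 6 per row [-0.1  0.  -0.2]
wrist heel 0.9 z 15.701140719538444 fit x y ang err [ 657.3 -191.5  350.5    1.4]
wrist heel 0.82 z 13.603421866602082 fit x y ang err [ 588.6 -321.2  160.8    5.1]
wrist heel 0.75 z 83.78304927396906 fit x y ang err [682.3 -97.3  -4.4   4.5]
wrist tray_handle 0.56 [ 698.5 -288.8    1.9] press [-444.  -205.2    1.9]
wrist stopper 0.94 [ 571.4 -178.8   14.8] press [-357.7  -60.9   14.8]
pos [ 649.5 -190.4   70.2] yaw -99.2 tilt [ 0.004  0.    -1.   ] F [ 0.8  0.8 -0.1] | shift mm [-1.2  0.7 61.2] scaled [-0.0046  0.0028  0.2446] n 2 per row [-0.0023  0.0014  0.1223]
turn about tool z deg -0.06 scaled -0.0003
```

View pics/h2_wrist.png

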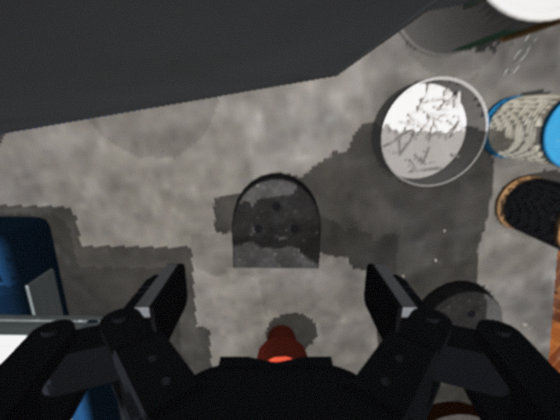

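```bash
python3 -c "
from h import *
np.set_printoptions(precision=0,suppress=True)
p=env.capture('top'); m=np.zeros((420,560),bool); m[100:190,235:360]=True
C=cloud(p,m); C=C[C[:,2]>30]
for y in range(-320,20,20):
    s=C[(C[:,1]>y)&(C[:,1]<y+20)]
    if len(s): print(y,'minx',np.percentile(s[:,0],2),'zmax',np.percentile(s[:,2],98), 'minx of z>100',s[s[:,2]>100][:,0].min() if (s[:,2]>100).any() else None)
w=env.capture('wrist')['range_z']; print('near',w[20:60,100:300].min(), w[20:60,200].round())
"
```

```text
-320 minx 741.8694191646739 zmax 32.814709579871305 minx of z>100 None
-300 minx 743.5595280446317 zmax 117.11665762350492 minx of z>100 813.4452170387294
-280 minx 766.1872733711295 zmax 167.6056347482875 minx of z>100 757.3320941049591
-260 minx 635.4611231533987 zmax 182.03404091802554 minx of z>100 631.0746692255127
-240 minx 614.6187923859659 zmax 430.50427143196055 minx of z>100 600.7657568992179
-220 minx 561.4679444539104 zmax 479.38979329123896 minx of z>100 551.9069804556493
-200 minx 549.0436699082532 zmax 511.4478403357516 minx of z>100 543.6953300321824
-180 minx 545.0323306728159 zmax 521.7565596445612 minx of z>100 541.5199549915327
-160 minx 546.6235913318768 zmax 517.1696945142652 minx of z>100 541.3024889921011
-140 minx 555.5586898575988 zmax 488.1179437637398 minx of z>100 546.4638366657266
-120 minx 666.8251822384817 zmax 193.13618302052976 minx of z>100 648.8427960633232
-100 minx 739.1825350328198 zmax 193.45502429445312 minx of z>100 737.2475317706077
-80 minx 739.5350758016834 zmax 193.10023678370547 minx of z>100 738.2776652345325
-60 minx 675.0302323365219 zmax 176.28702307012097 minx of z>100 738.977673933722
-40 minx 651.7768700377773 zmax 176.5949795222744 minx of z>100 738.6390239079069
-20 minx 652.2417096878277 zmax 176.93195362110686 minx of z>100 738.5071116416987
0 minx 650.7526057115373 zmax 168.21465234326584 minx of z>100 726.0755691974849
near 0.0 [53. 54. 55. 54. 55. 55. 56. 57. 57. 58. 60. 58. 60. 60. 60. 62. 63. 61.
 64. 64. 65. 66. 66. 67. 67. 68. 71. 70. 71. 71. 73. 74. 74. 76. 75. 77.
 78. 80. 81. 81.]
```

```bash
python3 -c "
from h import *
np.set_printoptions(precision=2,suppress=True)
print(env.get_obs()['joints'])
w=env.capture('wrist'); m=np.ones((420,560),bool); m[250:]=False; C=cloud(w,m); C=C[C[:,2]>60]
for y in range(-260,-60,20):
    s=C[(C[:,1]>y)&(C[:,1]<y+20)]
    if len(s)>20: print(y,len(s),np.percentile(s[:,0],[1,50,99]),np.percentile(s[:,2],[1,50,99]))
"
```

```text
[ 0.29  0.83 -0.07  1.5   0.07  0.8  -1.54]
-260 561 [740.46 740.88 747.18] [ 63.16  99.04 126.58]
-240 3783 [740.45 740.77 741.17] [ 62.25 115.01 135.39]
-220 5512 [740.45 740.8  741.27] [ 63.48 124.93 144.43]
-200 6290 [740.45 740.83 741.33] [ 63.97 129.32 145.99]
-180 6328 [740.47 740.84 741.32] [ 64.05 130.13 146.83]
-160 4298 [740.49 740.83 741.28] [ 62.95 120.84 145.86]
-140 1811 [740.53 740.8  741.15] [ 61.39  98.88 124.19]
-120 752 [740.53 740.77 741.02] [ 60.5   81.24 103.02]
-100 205 [740.55 740.75 740.93] [60.14 67.95 81.23]
```

servo_tool([
  [[0, 0, 0, 0, 0, -0.0475, 1], [0, 0, 0, 0, 0, -0.0475, 1], [0, 0, 0, 0, 0, -0.0475, 1], [0, 0, 0, 0, 0, -0.0475, 1], [0, 0, 0, 0, 0, -0.0475, 1], [0, 0, 0, 0, 0, -0.0475, 1], [0, 0, 0, 0, 0, -0.0475, 1], [0, 0, 0, 0, 0, -0.0475, 1], [0, 0, 0, 0, 0, -0.0475, 1], [0, 0, 0, 0, 0, -0.0475, 1]],
])

```text
time: 12.15
ee_pos: [648.1, -190.5, 67.8]
ee_rot: [0.784, 0.62, -0.0, 0.0]
contact_force: [-0.2, 0.8, 0.4]
grip_width: 1.0
finger_force: 0.0
```

servo_tool([
  [[0, 0, 0, 0, 0, -0.0475, 1], [0, 0, 0, 0, 0, -0.0475, 1], [0, 0, 0, 0, 0, -0.0475, 1], [0, 0, 0, 0, 0, -0.0475, 1], [0, 0, 0, 0, 0, -0.0475, 1], [0, 0, 0, 0, 0, -0.0475, 1], [0, 0, 0, 0, 0, -0.0475, 1], [0, 0, 0, 0, 0, -0.0475, 1], [0, 0, 0, 0, 0, -0.0475, 1], [0, 0, 0, 0, 0, -0.0475, 1]],
])

```text
time: 13.15
ee_pos: [648.0, -190.7, 67.7]
ee_rot: [0.155, 0.988, -0.0, -0.0]
contact_force: [-0.8, 1.1, 0.1]
grip_width: 1.002
finger_force: 0.0
```

servo_tool([
  [[0, 0, 0, 0, 0, -0.0475, 1], [0, 0, 0, 0, 0, 0, 1], [0, 0, 0, 0, 0, 0, 1]],
])

```text
time: 13.45
ee_pos: [648.1, -190.5, 67.5]
ee_rot: [0.086, 0.996, -0.0, -0.0]
contact_force: [0.2, -0.3, -0.9]
grip_width: 1.0
finger_force: 0.0
```

```bash
python3 e.py h3 wrist; python3 -c "
from h import *
go([648.5,-191,9],-99.1); print(env.get_obs()['joints'])"
```

```text
pos [ 648.1 -190.5   67.5] yaw 80.2 tilt [ 0. -0. -1.] F [ 0.2 -0.3 -0.9] | shift mm [  95.   -26.1 -232.5] scaled [ 0.4 -0.1 -0.9] n 6 per row [ 0.1 -0.  -0.2]
wrist heel 0.87 z 13.646192086732054 fit x y ang err [ 556.7 -308.7  333.7    1.3]
wrist heel 0.63 z 15.54497679464618 fit x y ang err [ 652.9 -190.6  351.     1.2]
wrist heel 0.57 z 90.33972554723579 fit x y ang err [611.3 -83.7 338.8   5.6]
wrist stopper 0.86 [ 563.2 -179.6   41.5] press [-359.9  -52.9   41.5]
wrist bottle_mouth 0.71 [ 682.9 -332.6   16.6] press [-489.8 -197.5   16.6]
pos [ 648.2 -190.1   67.7] yaw 80.4 tilt [-0. -0. -1.] F [-1.2  0.3  0.7] | shift mm [-0.5 -0.9 58.7] scaled [-0.0018 -0.0034  0.2349] n 2 per row [-0.0009 -0.0017  0.1174]
turn about tool z deg -0.54 scaled -0.003
[ 0.68666561  0.99215171 -0.86506211  1.4895361   0.82497873  1.05087183
  1.02542662]
```

servo_tool([
  [[0, -0.002, 0.12, 0, 0, -0.003, 1], [0, 0, 0.115, 0, 0, 0, 1], [0, 0, 0, 0, 0, 0, 1], [0, 0, 0, 0, 0, 0, 0], [0, 0, 0, 0, 0, 0, 0], [0, 0, 0, 0, 0, 0, 0], [0, 0, 0, 0, 0, 0, 0], [0, 0, 0, 0, 0, 0, 0]],
], squeeze=35)

```text
time: 14.55
ee_pos: [649.8, -190.3, 11.3]
ee_rot: [0.079, 0.997, 0.0, 0.002]
contact_force: [-0.3, 1.2, 6.2]
grip_width: 0.663
finger_force: 38.0
```

servo_tool([
  [[0, 0, 0, 0, 0, 0, 0], [0, 0, -0.08, 0, 0, 0, 0], [0, 0, -0.16, 0, 0, 0, 0], [0, 0, -0.16, 0, 0, 0, 0], [0, 0, -0.16, 0, 0, 0, 0], [0, 0, 0, 0, 0, 0, 0]],
])

```text
time: 15.15
ee_pos: [651.8, -189.6, 157.3]
ee_rot: [0.079, 0.997, 0.0, 0.007]
contact_force: [-0.2, 0.7, 0.3]
grip_width: 0.657
finger_force: 37.4
```

```bash
python3 e.py h4 wrist; python3 -c "
from h import *
go(pr(-157,-74,160),-100); print(env.get_obs()['joints'])"
```

```text
pos [ 651.8 -189.6  157.3] yaw 80.9 tilt [-0.  0. -1.] F [-0.2  0.7  0.3] | shift mm [  97.   -26.1 -144. ] scaled [ 0.4 -0.1 -0.6] n 4 per row [ 0.1 -0.  -0.1]
wrist heel 0.73 z 13.733767620678407 fit x y ang err [ 556.  -310.2  333.8    1.1]
wrist heel 0.69 z 161.4516353183121 fit x y ang err [ 654.6 -189.8  350.     1.5]
wrist stopper 0.6 [ 561.8 -179.9   41.7] press [-360.5  -51.7   41.7]
wrist bottle_mouth 0.51 [ 682.2 -333.4   25.1] press [-490.8 -196.9   25.1]
pos [ 646.9 -190.9  147.2] yaw 80.9 tilt [ 0.003 -0.    -1.   ] F [ 0.3 -0.3 -0.2] | shift mm [ 60.2 200.4 -12.7] scaled [ 0.2406  0.8018 -0.0508] n 5 per row [ 0.0481  0.1604 -0.0102]
turn about tool z deg 0.94 scaled 0.0052
[ 0.70681463  0.90748002 -0.92147843  1.43013854  0.74669399  1.17823883
  1.09509136]
```

View pics/h4_wrist.png

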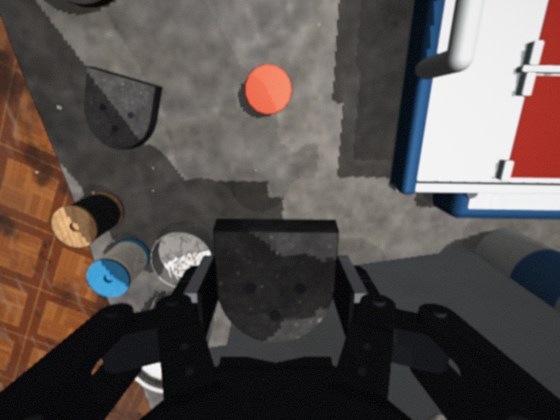

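```bash
python3 -c "
from h import *
go(pr(-157,-69,165),-100)"
```

```text
pos [ 646.9 -190.9  147.2] yaw 80.9 tilt [ 0.003 -0.    -1.   ] F [ 0.3 -0.3 -0.2] | shift mm [ 65.2 200.5 -17.7] scaled [ 0.2607  0.8021 -0.0708] n 5 per row [ 0.0521  0.1604 -0.0142]
turn about tool z deg 0.94 scaled 0.0052
```

servo_tool([
  [[0, 0, -0.07, 0, 0, 0.0052, 0], [0.052, 0.16, 0, 0, 0, 0, 0], [0.052, 0.16, 0, 0, 0, 0, 0], [0.052, 0.16, 0, 0, 0, 0, 0], [0.052, 0.16, 0, 0, 0, 0, 0], [0.052, 0.16, 0, 0, 0, 0, 0], [0, 0, 0, 0, 0, 0, 0], [0, 0, 0, 0, 0, 0, 0], [0, 0, 0, 0, 0, 0, 0]],
])

```text
time: 16.35
ee_pos: [619.3, 15.9, 166.4]
ee_rot: [0.088, 0.996, -0.001, 0.0]
contact_force: [0.1, -1.4, -0.2]
grip_width: 0.658
finger_force: 37.3
```

```bash
cat > f.py <<'E'
from h import *
import sys
np.set_printoptions(precision=1,suppress=True)
t=[float(x) for x in sys.argv[1:4]]
p=env.capture("wrist"); o=env.get_obs(); cv2.imwrite("pics/f%d.png"%(o["time"]*10),p["image"])
print("TCP press",to_pr(o["ee_pos"]),"w",o["grip_width"],"F",o["contact_force"],"ff",o["finger_force"])
for d in env.masks_of("heel_0",p)[:6]:
    m=d["region"]; C=cloud(p,m)
    if d["p"]<.3 or len(C)<100: continue
    z=np.percentile(C[:,2],60); f=heel_fit(p,m,z); print("heel",round(d["p"],2),"top z",z,"world",f[:2],"ang",np.degrees(f[2])%360,"err",f[3],"press",to_pr([*f[:2],z]))
for d in env.landmark_of("pocket_0",p)[:3]:
    r=at_depth(p,d["at"])
    if r is not None: print("pocket",round(d["p"],2),to_pr(r))
go(pr(*t),-100)
E
python3 f.py -157 -69 120
```

```text
TCP press [-158.   -74.3  166.2] w 0.6599435364209951 F [-0.1 -1.3 -0.8] ff 37.343426460865885
heel 0.62 top z 16.00418328049085 world [ 438.7 -190.4] ang 65.77227185876659 err 4.843893949418133 press [-392.2   67.8   16. ]
heel 0.57 top z 170.56337452234507 world [622.   15.8] ang 348.83770989898545 err 1.473355257628629 press [-157.2  -77.   170.6]
pocket 0.85 [-154.9  -73.1   74.5]
pocket 0.84 [-155.7    0.7   75. ]
pos [619.1  15.6 166.1] yaw 79.8 tilt [ 0. -0. -1.] F [-0.3  0.5 -0.3] | shift mm [ 5.1  0.9 46.1] scaled [0.  0.  0.2] n 2 per row [0.  0.  0.1]
turn about tool z deg -0.19 scaled -0.0011
```

servo_tool([
  [[0.011, 0.004, 0.08, 0, 0, 0, 0], [0, 0, 0.1, 0, 0, 0, 0], [0, 0, 0.08, 0, 0, 0, 0], [0, 0, 0.04, 0, 0, 0, 0], [0, 0, 0, 0, 0, 0, 0], [0, 0, 0, 0, 0, 0, 0]],
])

```text
time: 17.1
ee_pos: [616.8, 19.1, 92.0]
ee_rot: [0.088, 0.996, 0.0, 0.001]
contact_force: [0.0, 0.3, 0.1]
grip_width: 0.658
finger_force: 37.3
```

```bash
python3 f.py -156 -71.5 88
```

```text
TCP press [-154.7  -71.5   92.5] w 0.6596972644711437 F [ 0.7  0.6 -0.1] ff 37.32903300784528
heel 0.93 top z 96.22024676610272 world [619.6  18.9] ang 349.36398145942957 err 1.3971394714336898 press [-154.7  -74.    96.2]
pocket 0.79 [-154.8   -0.2   74.7]
pos [617.   19.4  92.7] yaw 80.0 tilt [-0.  0. -1.] F [-0.6  1.2 -0.5] | shift mm [-0.1 -1.5  4.7] scaled [-0. -0.  0.] n 1 per row [-0. -0.  0.]
turn about tool z deg -0.01 scaled -0.0001
```

servo_tool([
  [[0, -0.003, 0.018, 0, 0, 0, 0], [0, 0, 0, 0, 0, 0, 0], [0, 0, 0, 0, 0, 0, 0.8], [0, 0, 0, 0, 0, 0, 0.8], [0, 0, 0, 0, 0, 0, 0.8], [0, 0, -0.1, 0, 0, 0, 0.8], [0, 0, -0.16, 0, 0, 0, 1], [0, 0, -0.16, 0, 0, 0, 1], [0, 0, 0, 0, 0, 0, 1], [0, 0, 0, 0, 0, 0, 1]],
])

```text
time: 18.25
ee_pos: [616.5, 18.5, 192.9]
ee_rot: [0.087, 0.996, 0.0, 0.001]
contact_force: [-0.9, -0.0, -0.9]
grip_width: 1.0
finger_force: 0.0
```

```bash
python3 f.py -156 -71.5 165; python3 -c "
from h import *
go([550.5,-308.5,180],-115); print(env.get_obs()['joints'])"
```

```text
TCP press [-156.2  -70.4  191.5] w 1.0040196719782142 F [0.6 0.2 0.3] ff 0.0
heel 0.64 top z 17.55221738953393 world [ 439.2 -188.4] ang 11.736437151431732 err 4.073721621126174 press [-390.1   67.7   17.6]
heel 0.61 top z 90.57624142627488 world [620.   17.5] ang 349.98457043874373 err 1.3549622016099572 press [-156.   -74.7   90.6]
heel 0.56 top z 81.8333766915856 world [589.8  84.3] ang 0.0 err 8.0 press [-95.4 -33.4  81.8]
pocket 0.88 [-154.7   73.7   75.6]
pocket 0.73 [-156.4    1.2   74.8]
pos [615.2  17.8 190.3] yaw 80.0 tilt [ 0. -0. -1.] F [ 0.5 -0.   0.3] | shift mm [-1.6  0.5 25.3] scaled [-0.   0.   0.1] n 1 per row [-0.   0.   0.1]
turn about tool z deg -0.0 scaled -0.0
pos [615.2  17.8 190.3] yaw 80.0 tilt [ 0.003 -0.001 -1.   ] F [ 0.5 -0.   0.3] | shift mm [   7.1 -332.5   10.8] scaled [ 0.0283 -1.3301  0.043 ] n 8 per row [ 0.0035 -0.1663  0.0054]
turn about tool z deg 15.0 scaled 0.0833
[ 0.44977536  0.77949855 -0.94579125  1.5720778   0.67483894  1.14873668
  0.74894891]
```

servo_tool([
  [[0.004, -0.166, 0, 0, 0, 0.042, 1], [0.0, -0.168, 0.0, 0, 0, 0.042, 1], [-0.04, -0.16, 0, 0, 0, 0, 1], [-0.04, -0.16, 0, 0, 0, 0, 1], [-0.04, -0.16, 0, 0, 0, 0, 1], [-0.04, -0.16, 0, 0, 0, 0, 1], [-0.04, -0.16, 0, 0, 0, 0, 1], [-0.04, -0.16, 0, 0, 0, 0, 1], [0, 0, 0, 0, 0, 0, 1], [0, 0, 0, 0, 0, 0, 1]],
])

```text
time: 19.4
ee_pos: [546.4, -306.3, 190.0]
ee_rot: [0.219, 0.976, 0.001, -0.001]
contact_force: [0.4, 1.6, -0.1]
grip_width: 1.001
finger_force: 0.0
```

```bash
python3 f.py -156 -71.5 165|grep -v pocket; python3 -c "
from h import *
go([552.4,-308.3,13],-115.5); print(env.get_obs()['joints'])"
```

```text
TCP press [-485.5  -58.9  190.6] w 0.9974071914374576 F [-0.6  1.1  0.1] ff 0.0
heel 0.95 top z 17.722348061124514 world [ 435.1 -201.7] ang 97.09897218799148 err 2.675927042545357 press [-403.9   69.4   17.7]
heel 0.64 top z 86.02170146039717 world [ 515.6 -104.7] ang 258.74854279844504 err 6.545727374988816 press [-294.4    6.9   86. ]
heel 0.57 top z 13.630496174438463 world [ 553.7 -312.1] ang 336.15242348259983 err 1.363254570813165 press [-492.1  -66.6   13.6]
pos [ 548.1 -302.9  191.5] yaw 65.1 tilt [ 0.  0. -1.] F [-0.5  0.2 -0.3] | shift mm [ 72.8 319.9  27. ] scaled [0.3 1.3 0.1] n 8 per row [0.  0.2 0. ]
turn about tool z deg -14.92 scaled -0.0829
pos [ 548.1 -302.9  191.5] yaw 65.1 tilt [ 0.001  0.001 -1.   ] F [-0.5  0.2 -0.3] | shift mm [ -6.4  -3.3 178.5] scaled [-0.0255 -0.0132  0.714 ] n 4 per row [-0.0064 -0.0033  0.1785]
turn about tool z deg 0.58 scaled 0.0032
[ 0.9642332   0.78204521 -0.91736736  1.54020237  0.65726906  1.15230471
  1.04836145]
```

servo_tool([
  [[-0.023, -0.018, 0.1, 0, 0, 0.003, 1], [0, 0, 0.17, 0, 0, 0, 1], [0, 0, 0.17, 0, 0, 0, 1], [0, 0, 0.15, 0, 0, 0, 1], [0, 0, 0.08, 0, 0, 0, 1], [0, 0, 0.04, 0, 0, 0, 1], [0, 0, 0, 0, 0, 0, 1], [0, 0, 0, 0, 0, 0, 1]],
])

```text
time: 20.35
ee_pos: [552.3, -311.0, 15.7]
ee_rot: [0.221, 0.975, 0.0, 0.001]
contact_force: [0.5, 0.5, 1.5]
grip_width: 0.997
finger_force: 0.0
```

servo_tool([
  [[0, 0, 0, 0, 0, 0, 0], [0, 0, 0, 0, 0, 0, 0], [0, 0, 0, 0, 0, 0, 0], [0, 0, 0, 0, 0, 0, 0], [0, 0, 0, 0, 0, 0, 0], [0, 0, 0, 0, 0, 0, 0]],
])

```text
time: 20.95
ee_pos: [551.8, -311.9, 16.4]
ee_rot: [0.222, 0.975, -0.0, 0.001]
contact_force: [-1.1, 1.0, 4.9]
grip_width: 0.636
finger_force: 35.8
```

servo_tool([
  [[0, 0, -0.06, 0, 0, 0, 0], [0, 0, -0.14, 0, 0, 0, 0], [0, 0, -0.18, 0, 0, 0, 0], [0, 0, -0.18, 0, 0, 0, 0], [0, 0, -0.1, 0, 0, 0, 0], [0, 0, 0, 0, 0, 0, 0], [0, 0, 0, 0, 0, 0, 0]],
])

```text
time: 21.65
ee_pos: [550.7, -311.7, 180.2]
ee_rot: [0.222, 0.975, -0.0, 0.0]
contact_force: [-0.8, 0.9, -0.7]
grip_width: 0.632
finger_force: 36.7
```

```bash
python3 f.py -156 3 170|grep -v pocket; ls pics|tail -3
```

```text
TCP press [-492.4  -62.9  178.7] w 0.6338505496204023 F [-0.   0.3 -1.3] ff 36.70623274461832
heel 0.86 top z 177.25727192300235 world [ 551.3 -311.5] ang 335.081236084327 err 1.7056726572157863 press [-492.   -64.1  177.3]
heel 0.85 top z 17.717404219372646 world [ 435.4 -202.3] ang 14.398428643019171 err 3.777950085250419 press [-404.5   69.    17.7]
pos [ 549.7 -311.7  177.6] yaw 64.3 tilt [ 0. -0. -1.] F [-1.2 -0.3 -1.3] | shift mm [154.  306.1   8. ] scaled [0.6 1.2 0. ] n 8 per row [0.1 0.2 0. ]
turn about tool z deg -15.66 scaled -0.087
w1.png
w2.png
w3.png
```

servo_tool([
  [[0, 0, 0, 0, 0, -0.0435, 0], [0, 0, 0, 0, 0, -0.0435, 0], [0.032, 0.168, 0, 0, 0, 0, 0], [0.032, 0.168, 0, 0, 0, 0, 0], [0.032, 0.168, 0, 0, 0, 0, 0], [0.032, 0.168, 0, 0, 0, 0, 0], [0.032, 0.168, 0, 0, 0, 0, 0], [0.032, 0.168, 0, 0, 0, 0, 0], [0.032, 0.168, 0, 0, 0, 0, 0], [0.032, 0.168, 0, 0, 0, 0, 0]],
])

```text
time: 22.8
ee_pos: [545.4, 31.6, 178.1]
ee_rot: [0.087, 0.996, -0.0, -0.001]
contact_force: [1.5, 0.0, -1.3]
grip_width: 0.634
finger_force: 36.7
```

servo_tool([
  [[0, 0, 0.1, 0, 0, 0, 0], [0, 0, 0.08, 0, 0, 0, 0], [0, 0, 0, 0, 0, 0, 0], [0, 0, 0, 0, 0, 0, 0]],
])

```text
time: 23.2
ee_pos: [545.9, 30.2, 133.7]
ee_rot: [0.087, 0.996, 0.0, -0.001]
contact_force: [-0.2, -0.9, -0.2]
grip_width: 0.638
finger_force: 36.8
```

```bash
python3 f.py -156 1 91
```

```text
TCP press [-156.    -0.1  134.5] w 0.6324132310780811 F [-0.3 -0.4 -0.1] ff 36.798836264933925
heel 0.63 top z 130.80310550178973 world [546.4  30.4] ang 350.7044990426918 err 1.6140841613002437 press [-156.    -0.   130.8]
heel 0.59 top z 9.828962336770926 world [ 432.5 -192.5] ang 19.76377618097171 err 4.660923207052993 press [-395.3   73.5    9.8]
heel 0.59 top z 90.54213935854426 world [602.5  20.7] ang 169.5812719029946 err 4.580113605547293 press [-155.8  -57.    90.5]
pocket 0.62 [-157.2   74.2   75. ]
pos [546.9  30.4 135.2] yaw 80.0 tilt [-0.  0. -1.] F [-0.6  0.1 -0.2] | shift mm [ 1.5 -0.2 44.2] scaled [ 0.  -0.   0.2] n 1 per row [ 0.  -0.   0.2]
turn about tool z deg -0.04 scaled -0.0002
```

servo_tool([
  [[0, 0, 0.1, 0, 0, 0, 0], [0, 0, 0.05, 0, 0, 0, 0], [0, 0, 0.014, 0, 0, 0, 0], [0, 0, 0, 0, 0, 0, 0], [0, 0, 0, 0, 0, 0, 0], [0, 0, 0, 0, 0, 0, 0.8], [0, 0, 0, 0, 0, 0, 0.8], [0, 0, 0, 0, 0, 0, 0.8]],
])

```text
time: 24.15
ee_pos: [546.6, 30.2, 93.4]
ee_rot: [0.087, 0.996, 0.0, 0.0]
contact_force: [-0.3, 0.1, 0.4]
grip_width: 0.795
finger_force: 0.0
```

servo_tool([
  [[0, 0, -0.1, 0, 0, 0, 0.8], [0, 0, -0.16, 0, 0, 0, 1], [0, 0, -0.16, 0, 0, 0, 1], [0, 0, 0, 0, 0, 0, 1], [0, 0, 0, 0, 0, 0, 1]],
])

```text
time: 24.65
ee_pos: [546.7, 30.3, 199.1]
ee_rot: [0.087, 0.996, -0.0, 0.001]
contact_force: [-0.2, -0.1, -1.2]
grip_width: 0.999
finger_force: 0.0
```

```bash
python3 f.py -156 1 91;python3 -c "
from h import *
go([431.8,-201.2,190],-80)"; ls pics
```

```text
TCP press [-156.7    0.4  197.9] w 0.9999223649493933 F [ 0.3  0.4 -0.2] ff 0.0
heel 0.95 top z 91.93380130571612 world [548.4  30.5] ang 351.3380552153013 err 1.5029874089273925 press [-155.6   -2.    91.9]
heel 0.87 top z 90.48490955450865 world [617.7  19.2] ang 349.62915507244617 err 1.648729254608124 press [-154.7  -72.2   90.5]
heel 0.73 top z 85.88699518843694 world [643.7  66.6] ang 267.0777455837816 err 7.704650036144669 press [-103.5  -89.5   85.9]
heel 0.71 top z 17.700689566198502 world [ 432.7 -193.7] ang 274.8699972387584 err 1.6769523284158774 press [-396.4   73.1   17.7]
pocket 0.69 [-156.6   74.1   75.6]
pos [545.5  29.7 196.9] yaw 80.0 tilt [ 0. -0. -1.] F [ 0.1  0.5 -0.1] | shift mm [ -0.1   0.9 105.9] scaled [-0.   0.   0.4] n 3 per row [-0.   0.   0.1]
turn about tool z deg -0.01 scaled -0.0
pos [545.5  29.7 196.9] yaw 80.0 tilt [ 0.003 -0.001 -1.   ] F [ 0.1  0.5 -0.1] | shift mm [  71.8 -247.1    7.4] scaled [ 0.2872 -0.9886  0.0297] n 6 per row [ 0.0479 -0.1648  0.0049]
turn about tool z deg -20.01 scaled -0.1111
f164.png
f171.png
f183.png
f194.png
f217.png
f232.png
f247.png
h1_top.png
h1_wrist.png
h2_wrist.png
h3_wrist.png
h4_wrist.png
scene0.png
top0.png
topc.png
w0.png
w1.png
w2.png
w3.png
```

```bash
python3 -c "
from h import *
np.set_printoptions(precision=2,suppress=True)
p=env.capture('wrist'); cv2.imwrite('pics/v.png',cv2.resize(p['image'][60:330,200:480],None,fx=2.2,fy=2.2,interpolation=3))
for d in env.masks_of('heel_0',p)[:3]:
    m=cv2.erode(d['region'].astype(np.uint8),np.ones((7,7)))>0; C=cloud(p,m)
    if len(C)<50: continue
    q=np.array([to_pr(c) for c in C]); A=np.c_[q[:,:2]-q[:,:2].mean(0),np.ones(len(q))]; print(d['bbox'],q.mean(0),np.linalg.lstsq(A,q[:,2],rcond=None)[0])
"
```

```text
[242.2, 179.1, 314.6, 254.1] [-155.56    2.     91.37] [ 0.   -0.11 91.37]
[247.0, 254.3, 314.0, 322.6] [-154.72  -68.73   90.01] [-0.   -0.04 90.01]
[0.0, 81.9, 71.9, 154.8] [-395.33   74.96   16.78] [-0.08 -0.01 16.78]
```

View pics/v.png

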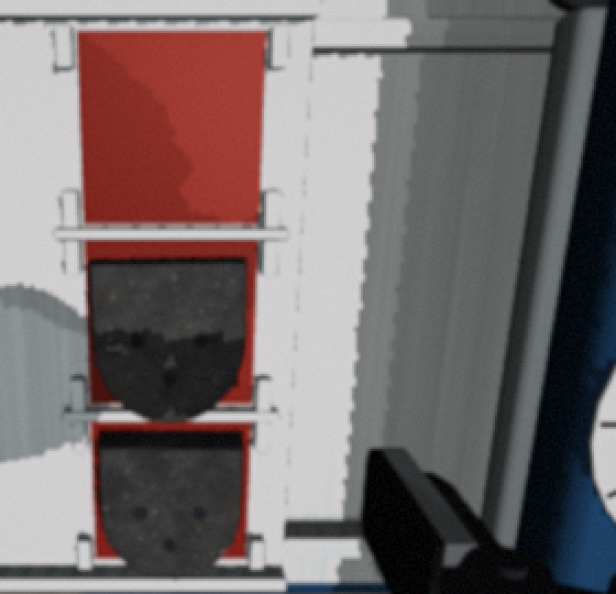

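Heel A lies flat in its pocket, but heel B (middle, rows 258–418) rests with its curved end on the rib at row 410. I'll regrip it and move it about 5 mm towards +y.

servo_tool([
  [[0.006, 0.003, 0.1, 0, 0, 0, 1], [0, 0, 0.14, 0, 0, 0, 1], [0, 0, 0.12, 0, 0, 0, 1], [0, 0, 0.07, 0, 0, 0, 1], [0, 0, 0, 0, 0, 0, 1], [0, 0, 0, 0, 0, 0, 0], [0, 0, 0, 0, 0, 0, 0], [0, 0, 0, 0, 0, 0, 0], [0, 0, 0, 0, 0, 0, 0], [0, 0, 0, 0, 0, 0, 0]],
])

```text
time: 25.9
ee_pos: [545.8, 31.9, 92.4]
ee_rot: [0.087, 0.996, 0.0, 0.001]
contact_force: [-1.1, 0.3, 5.9]
grip_width: 0.646
finger_force: 37.1
```

servo_tool([
  [[0, 0, 0, 0, 0, 0, 0], [0, 0, -0.1, 0, 0, 0, 0], [0, 0, -0.06, 0, 0, 0, 0], [0, 0, 0, 0, 0, 0, 0], [0, 0, 0, 0, 0, 0, 0], [0, 0, 0, 0, 0, 0, 0]],
])

```text
time: 26.5
ee_pos: [544.3, 30.8, 129.9]
ee_rot: [0.087, 0.996, -0.0, -0.001]
contact_force: [0.1, 0.1, -0.2]
grip_width: 0.645
finger_force: 37.1
```

```bash
cat > g.py <<'E'
from h import *
import sys
np.set_printoptions(precision=2,suppress=True)
p=env.capture('wrist'); o=env.get_obs(); print("TCP",to_pr(o['ee_pos']),"w",round(o['grip_width'],3),"F",o['contact_force'])
if len(sys.argv)>1: cv2.imwrite(f'pics/{sys.argv[1]}.png',p['image'])
for d in env.masks_of('heel_0',p)[:4]:
    m=cv2.erode(d['region'].astype(np.uint8),np.ones((5,5)))>0; C=cloud(p,m)
    if len(C)<200: continue
    q=np.array([to_pr(c) for c in C]); 
    for _ in range(4):
        A=np.c_[q[:,:2]-q[:,:2].mean(0),np.ones(len(q))]; k=np.linalg.lstsq(A,q[:,2],rcond=None)[0]; q=q[abs(A@k-q[:,2])<1.5]
        if len(q)<100: break
    if len(q)<100: continue
    z=q[:,2].mean()
    f=heel_fit(p,d['region'],z); print(round(d["p"],2),d['bbox'],"plane",k,len(q),"visible extents y",np.percentile(q[:,1],[1,99]),"x",np.percentile(q[:,0],[1,99]),"fit",to_pr([*f[:2],z]),np.degrees(f[2])%360,f[3])
E
python3 g.py r1
```

```text
TCP [-155.88    2.16  129.86] w 0.643 F [ 0.61  0.67 -0.56]
0.95 [0.0, 95.7, 18.9, 160.5] plane [ 0.31 -0.12  8.68] 180 visible extents y [45.36 89.06] x [-384.25 -371.64] fit [-400.26   76.25    8.68] 185.59965190163868 4.514670119202985
0.76 [216.1, 214.6, 337.9, 335.8] plane [  0.    -0.12 128.69] 10717 visible extents y [-27.99  28.31] x [-182.26 -129.26] fit [-155.66    0.01  128.69] 350.31669845292413 1.68103794432658
0.61 [233.6, 316.9, 320.9, 362.7] plane [-0.    0.01 90.45] 1742 visible extents y [-84.34 -57.02] x [-182.   -128.18] fit [-155.35  -51.92   90.45] 171.62722137750944 4.70318382160369
0.24 [24.8, 35.9, 370.2, 399.0] plane [-0.11 -0.02 76.64] 8928 visible extents y [-91.81 114.42] x [-260.29 -110.18] fit [-166.69  -14.34   76.62] 346.32322958151855 7.524328722179379
```

servo_tool([
  [[0.008, 0, 0, 0, 0.038, 0, 0], [0, 0, 0, 0, 0, 0, 0], [0, 0, 0, 0, 0, 0, 0]],
])

```text
time: 26.9
ee_pos: [543.0, 31.6, 130.0]
ee_rot: [0.087, 0.994, 0.005, -0.059]
contact_force: [-0.0, 0.9, -1.1]
grip_width: 0.645
finger_force: 37.1
```

```bash
python3 g.py r2
```

```text
TCP [-155.25    4.12  130.35] w 0.648 F [-0.62  0.59 -0.19]
0.8 [219.8, 213.3, 338.1, 335.7] plane [  0.     0.   128.91] 10677 visible extents y [-26.75  30.08] x [-181.34 -128.79] fit [-155.09    2.06  128.91] 350.065751042338 1.5565492890388426
0.77 [0.0, 98.1, 26.1, 180.8] plane [-0.07 -0.07 11.86] 209 visible extents y [ 44.33 101.57] x [-385.83 -371.67] fit [-393.45   73.06   11.9 ] 21.32467399317308 4.8325666220780095
0.72 [234.1, 316.0, 322.9, 358.7] plane [-0.    0.   90.39] 1888 visible extents y [-70.37 -47.53] x [-181.96 -127.89] fit [-155.15  -38.48   90.39] 170.7261265590679 4.612348505566698
0.43 [35.4, 55.3, 365.4, 420.0] plane [-0.11 -0.02 76.85] 7418 visible extents y [-76.98 114.25] x [-260.24 -112.55] fit [-226.29    9.9    76.82] 116.92591954740232 7.702566837351448
```

```bash
python3 -c "
from h import *
o=env.get_obs(); q=o['ee_pos']+np.array([0,0,-39.]); go(q)"
```

```text
pos [542.3  32.  130.6] yaw 80.1 tilt [ 0.119 -0.    -0.993] F [ 0.5 -0.4 -0.4] | shift mm [-4.6  0.  38.7] scaled [-0.0185  0.      0.1549] n 1 per row [-0.0185  0.      0.1549]
```

servo_tool([
  [[-0.006, -0.003, 0.05, 0, 0, 0, 0], [-0.006, 0, 0.05, 0, 0, 0, 0], [-0.006, 0, 0.05, 0, 0, 0, 0], [0, 0, 0, 0, 0, 0, 0], [0, 0, 0, 0, 0, 0, 0], [0, 0, 0, 0, 0, 0, 0.8], [0, 0, 0, 0, 0, 0, 0.8], [0, 0, 0, 0, 0, 0, 0.8], [0.012, 0, -0.1, 0, 0, 0, 0.8], [0, 0, 0, 0, -0.038, 0, 1]],
])

```text
time: 28.0
ee_pos: [547.7, 31.1, 120.2]
ee_rot: [0.09, 0.996, 0.002, 0.005]
contact_force: [0.5, -1.1, -0.1]
grip_width: 0.944
finger_force: 0.0
```

servo_tool([
  [[0, 0, -0.16, 0, 0, 0, 1], [0, 0, -0.14, 0, 0, 0, 1], [0, 0, 0, 0, 0, 0, 1], [0, 0, 0, 0, 0, 0, 1]],
])

```text
time: 28.4
ee_pos: [543.2, 30.9, 194.2]
ee_rot: [0.087, 0.996, -0.0, 0.001]
contact_force: [-0.4, 0.2, -0.1]
grip_width: 1.001
finger_force: 0.0
```

```bash
python3 g.py r3; python3 -c "
from h import *
go([431.8,-201.2,190],-80)"
```

```text
TCP [-156.58    3.83  193.03] w 0.999 F [-0.47 -0.01  0.02]
0.94 [0.6, 83.9, 66.4, 155.1] plane [-0.06 -0.01 17.45] 1597 visible extents y [ 43.64 103.92] x [-423.29 -374.3 ] fit [-395.48   72.26   17.47] 277.7010933807278 2.089145565172258
0.94 [244.5, 256.5, 313.0, 326.3] plane [ 0.   -0.02 90.31] 2342 visible extents y [-101.95  -46.51] x [-180.99 -128.86] fit [-155.07  -72.09   90.31] 349.54244159809843 1.6945832681879804
0.69 [242.2, 175.0, 312.4, 248.0] plane [ 0.   -0.   88.47] 3814 visible extents y [-25.39  30.24] x [-181.88 -129.61] fit [-155.67    1.99   88.47] 350.1498340615579 1.4824220215891233
pos [542.3  30.4 192.4] yaw 80.0 tilt [ 0.002 -0.001 -1.   ] F [ 0.2 -0.9 -1.1] | shift mm [  68.5 -247.2    2.7] scaled [ 0.2739 -0.989   0.011 ] n 6 per row [ 0.0457 -0.1648  0.0018]
turn about tool z deg -20.02 scaled -0.1112
```

servo_tool([
  [[0.046, -0.165, 0, 0, 0, 0, 1], [0.046, -0.165, 0, 0, 0, 0, 1], [0.046, -0.165, 0, 0, 0, 0, 1], [0.046, -0.165, 0, 0, 0, 0, 1], [0.046, -0.165, 0, 0, 0, 0, 1], [0.046, -0.165, 0, 0, 0, 0, 1], [0, 0, 0, 0, 0, -0.037, 0.95], [0, 0, 0, 0, 0, -0.037, 0.95], [0, 0, 0, 0, 0, -0.037, 0.95], [0, 0, 0, 0, 0, 0, 0.95]],
])

```text
time: 29.5
ee_pos: [431.1, -201.0, 191.8]
ee_rot: [-0.087, 0.996, 0.001, -0.001]
contact_force: [0.3, -0.6, -0.8]
grip_width: 0.951
finger_force: 0.0
```

```bash
python3 f.py -156 1 91|grep -v pocket;python3 -c "
from h import *
np.set_printoptions(precision=1,suppress=True)
go([431.8,-201.2,15],-80)
p=env.capture('wrist');cv2.imwrite('pics/v2.png',p['image'])
for d in env.masks_of('bottle',p)[:2]:
    C=cloud(p,d['region']); print(d['p'],d['bbox'],np.percentile(C,[2,50,98],axis=0)); t=C[C[:,2]>98]; print(len(t),t.mean(0) if len(t) else 0)"
```

```text
TCP press [-403.7   73.3  192.1] w 0.9507967188616486 F [-0.5  1.  -0.8] ff 0.0
heel 0.77 top z 89.8851796166764 world [587.7  13. ] ang 92.48999090859128 err 4.538637548963072 press [-166.   -43.7   89.9]
heel 0.71 top z 17.6316807968493 world [ 431.6 -199.7] ang 12.639559215422675 err 1.1668019631016409 press [-402.5   73.2   17.6]
pos [ 431.6 -200.7  192.6] yaw 99.9 tilt [ 0.  0. -1.] F [-0.1 -0.   0.7] | shift mm [-151.9  208.1  101.7] scaled [-0.6  0.8  0.4] n 7 per row [-0.1  0.1  0.1]
turn about tool z deg 19.88 scaled 0.1104
pos [ 431.6 -200.7  192.6] yaw 99.9 tilt [ 0.  0. -1.] F [-0.1 -0.   0.7] | shift mm [ -0.3  -0.7 177.6] scaled [-0.  -0.   0.7] n 4 per row [-0.  -0.   0.2]
turn about tool z deg -0.12 scaled -0.0007
0.93 [117.1, 139.7, 210.2, 226.3] [[ 399.5 -331.5   10. ]
 [ 426.5 -297.    69.7]
 [ 462.7 -270.8  103. ]]
844 [ 434.7 -306.6  101.8]
0.63 [347.3, 214.3, 559.2, 388.0] [[415.9 -86.1  72.4]
 [465.8  -3.1  74.9]
 [544.2  78.   95.8]]
125 [ 436.9 -117.5  191.9]
```

View pics/v2.png

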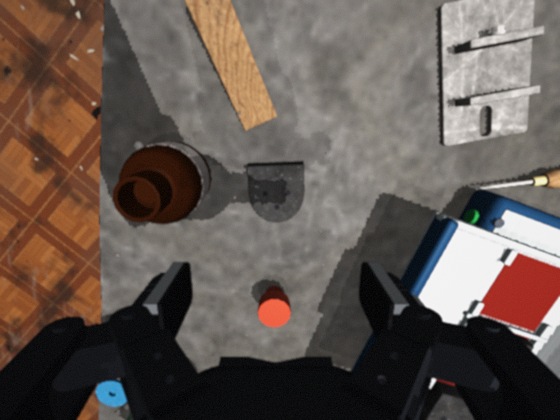

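The third heel is at (276,190), between the bottle and the tray, with clearance to the bottle body at (160,180).

servo_tool([
  [[0.008, 0, 0.1, 0, 0, -0.009, 0.9], [0, 0, 0.17, 0, 0, 0, 0.9], [0, 0, 0.17, 0, 0, 0, 0.9], [0, 0, 0.15, 0, 0, 0, 0.9], [0, 0, 0.08, 0, 0, 0, 0.9], [0, 0, 0.044, 0, 0, 0, 0.9], [0, 0, 0, 0, 0, 0, 0.9], [0, 0, 0, 0, 0, 0, 0.9]],
])

```text
time: 30.55
ee_pos: [430.4, -201.0, 15.1]
ee_rot: [-0.101, 0.995, -0.0, 0.0]
contact_force: [-0.0, 0.3, 0.6]
grip_width: 0.904
finger_force: 0.0
```

servo_tool([
  [[0, 0, 0, 0, 0, 0, 0], [0, 0, 0, 0, 0, 0, 0], [0, 0, 0, 0, 0, 0, 0], [0, 0, 0, 0, 0, 0, 0], [0, 0, 0, 0, 0, 0, 0], [0, 0, 0, 0, 0, 0, 0]],
])

```text
time: 31.15
ee_pos: [430.6, -201.1, 16.2]
ee_rot: [-0.101, 0.995, -0.001, 0.001]
contact_force: [-1.1, 0.4, 4.3]
grip_width: 0.644
finger_force: 36.3
```

servo_tool([
  [[0, 0, -0.06, 0, 0, 0, 0], [0, 0, -0.14, 0, 0, 0, 0], [0, 0, -0.18, 0, 0, 0, 0], [0, 0, -0.18, 0, 0, 0, 0], [0, 0, -0.1, 0, 0, 0, 0], [0, 0, 0, 0, 0, 0, 0], [0, 0, 0, 0, 0, 0, 0]],
])

```text
time: 31.85
ee_pos: [429.5, -201.5, 180.1]
ee_rot: [-0.101, 0.995, -0.001, 0.0]
contact_force: [-0.3, -0.3, -0.9]
grip_width: 0.647
finger_force: 37.4
```

```bash
python3 g.py r4;python3 -c "
from h import *
go(pr(-156,77,180),80)"
```

```text
TCP [-404.77   75.44  179.15] w 0.645 F [ 0.03  0.24 -0.65]
0.78 [492.6, 343.8, 542.9, 375.3] plane [ 0.06 -0.7  86.42] 101 visible extents y [24.58 31.12] x [-159.84 -131.32] fit [-157.64    2.22   86.42] 349.85174168520973 3.9738694470292772
0.76 [214.0, 210.6, 336.3, 332.0] plane [  0.01  -0.02 181.13] 8726 visible extents y [ 46.23 106.18] x [-435.11 -378.56] fit [-404.72   75.26  181.13] 12.251695819133374 1.6118194926770404
pos [ 428.8 -201.3  178.7] yaw 101.6 tilt [ 0.002  0.001 -1.   ] F [ 0.6 -0.2  0. ] | shift mm [-90.2 231.6  -1.4] scaled [-0.3607  0.9264 -0.0055] n 6 per row [-0.0601  0.1544 -0.0009]
turn about tool z deg 21.6 scaled 0.12
```

servo_tool([
  [[0, 0, 0, 0, 0, 0.04, 0], [0, 0, 0, 0, 0, 0.04, 0], [0, 0, 0, 0, 0, 0.04, 0], [0, 0.1656, 0, 0, 0, 0, 0], [0, 0.1656, 0, 0, 0, 0, 0], [0, 0.1656, 0, 0, 0, 0, 0], [0, 0.1656, 0, 0, 0, 0, 0], [0, 0.1656, 0, 0, 0, 0, 0], [0, 0.1656, 0, 0, 0, 0, 0], [0, 0, 0, 0, 0, 0, 0]],
])

```text
time: 32.95
ee_pos: [472.9, 51.1, 179.8]
ee_rot: [0.081, 0.997, 0.003, 0.0]
contact_force: [-0.1, 0.3, -0.7]
grip_width: 0.644
finger_force: 37.4
```

servo_tool([
  [[0, 0, 0.1, 0, 0, 0, 0], [0, 0, 0.09, 0, 0, 0, 0], [0, 0, 0, 0, 0, 0, 0], [0, 0, 0, 0, 0, 0, 0]],
])

```text
time: 33.35
ee_pos: [472.5, 43.1, 131.6]
ee_rot: [0.087, 0.996, -0.0, -0.001]
contact_force: [-0.3, 0.5, -0.3]
grip_width: 0.648
finger_force: 37.4
```

```bash
python3 g.py r5;python3 -c "
from h import *
go(pr(-156,75,91),80)"
```

```text
TCP [-155.9    74.43  132.42] w 0.645 F [ 0.97 -0.09  0.37]
0.94 [236.4, 318.8, 321.0, 362.5] plane [ 0.    0.   88.44] 1939 visible extents y [-14.76  13.86] x [-182.24 -128.81] fit [-155.31   12.88   88.44] 349.8807981511145 4.704178160980532
0.79 [212.4, 209.5, 336.6, 331.9] plane [  0.    -0.02 132.76] 8334 visible extents y [ 46.23 102.31] x [-182.18 -129.75] fit [-155.88   75.66  132.76] 350.8870203811892 1.4915093642396238
pos [473.5  43.5 132.8] yaw 80.0 tilt [-0.001  0.001 -1.   ] F [ 0.3 -0.3 -0.3] | shift mm [ 1.  -0.3 41.8] scaled [ 0.0038 -0.0013  0.1673] n 1 per row [ 0.0038 -0.0013  0.1673]
turn about tool z deg -0.02 scaled -0.0001
```

servo_tool([
  [[0.004, 0, 0.06, 0, 0, 0, 0], [0, 0, 0.06, 0, 0, 0, 0], [0, 0, 0.036, 0, 0, 0, 0], [0, 0, 0, 0, 0, 0, 0], [0, 0, 0, 0, 0, 0, 0], [0, 0, 0, 0, 0, 0, 0.8], [0, 0, 0, 0, 0, 0, 0.8], [0, 0, 0, 0, 0, 0, 0.8]],
])

```text
time: 34.25
ee_pos: [472.4, 43.7, 93.7]
ee_rot: [0.087, 0.996, 0.0, 0.001]
contact_force: [-0.3, 1.0, 0.0]
grip_width: 0.803
finger_force: 0.0
```

servo_tool([
  [[0, 0, -0.1, 0, 0, 0, 0.8], [0, 0, -0.16, 0, 0, 0, 1], [0, 0, -0.16, 0, 0, 0, 1], [0, 0, 0, 0, 0, 0, 1], [0, 0, 0, 0, 0, 0, 1]],
])

```text
time: 34.75
ee_pos: [472.4, 43.5, 198.9]
ee_rot: [0.087, 0.996, -0.0, 0.001]
contact_force: [0.1, 0.4, 0.3]
grip_width: 1.002
finger_force: 0.0
```

```bash
python3 g.py r6;python3 -c "
from h import *
go(pr(-266,0,200),80)"
```

```text
TCP [-156.47   75.86  197.91] w 1.0 F [ 0.24 -0.25 -0.51]
0.98 [247.0, 322.6, 310.2, 361.6] plane [-0.   -0.16 89.92] 709 visible extents y [-73.09 -45.7 ] x [-181.14 -128.96] fit [-154.6   -66.51   89.97] 350.30509369609064 4.2550096685606915
0.94 [238.3, 173.8, 311.7, 249.1] plane [-0.   -0.01 92.46] 3776 visible extents y [ 45.85 102.12] x [-181.52 -128.46] fit [-154.8    74.2    92.46] 351.07103703122306 1.0438412302209803
0.72 [244.1, 252.5, 309.7, 315.6] plane [ 0.   -0.01 88.39] 2726 visible extents y [-24.95  30.44] x [-181.47 -129.57] fit [-155.57    4.12   88.39] 350.36922166213435 1.3995351289596427
pos [471.3  43.  197.3] yaw 80.0 tilt [ 0.002 -0.001 -1.   ] F [ 0.4 -1.1  0.1] | shift mm [ -76.2 -109.5   -2.7] scaled [-0.3048 -0.4379 -0.0108] n 3 per row [-0.1016 -0.146  -0.0036]
turn about tool z deg -0.01 scaled -0.0
```

servo_tool([
  [[-0.102, -0.146, 0, 0, 0, 0, 0.7], [-0.102, -0.146, 0, 0, 0, 0, 0.6], [-0.101, -0.146, 0, 0, 0, 0, 0.6], [0, 0, 0, 0, 0, 0, 0.6], [0, 0, 0, 0, 0, 0, 0.6]],
])

```text
time: 35.35
ee_pos: [527.4, -78.5, 196.3]
ee_rot: [0.089, 0.996, 0.0, -0.002]
contact_force: [0.1, 0.7, 0.4]
grip_width: 0.598
finger_force: 0.0
```

```bash
python3 -c "
from h import *
np.set_printoptions(precision=1,suppress=True)
w=env.capture('wrist')
for d in env.landmark_of('tray_handle',w)[:2]: print(d,to_pr(at_depth(w,d['at'])))
go(pr(-266,0,118),80)"
```

```text
pos [527.2 -76.  197.4] yaw 80.1 tilt [ 0.  0. -1.] F [-0.2 -0.   0.3] | shift mm [-0.6 -2.1 79.4] scaled [-0.  -0.   0.3] n 2 per row [-0.  -0.   0.2]
turn about tool z deg 0.15 scaled 0.0008
```

servo_tool([
  [[-0.002, -0.008, 0.1, 0, 0, 0, 0.6], [0, 0, 0.12, 0, 0, 0, 0.6], [0, 0, 0.096, 0, 0, 0, 0.6], [0, 0, 0, 0, 0, 0, 0.6], [0, 0, 0, 0, 0, 0, 0], [0, 0, 0, 0, 0, 0, 0], [0, 0, 0, 0, 0, 0, 0], [0, 0, 0, 0, 0, 0, 0]],
], squeeze=50)

```text
time: 36.25
ee_pos: [529.3, -78.6, 120.9]
ee_rot: [0.087, 0.996, 0.0, 0.002]
contact_force: [-1.9, 2.0, 5.6]
grip_width: 0.115
finger_force: 48.8
```

servo_tool([
  [[0, 0.03, 0, 0, 0, 0, 0], [0, 0.07, 0, 0, 0, 0, 0], [0, 0.08, 0, 0, 0, 0, 0], [0, 0.08, 0, 0, 0, 0, 0], [0, 0.08, 0, 0, 0, 0, 0], [0, 0.08, 0, 0, 0, 0, 0], [0, 0.07, 0, 0, 0, 0, 0], [0, 0.05, 0, 0, 0, 0, 0], [0, 0.03, 0, 0, 0, 0, 0], [0, 0, 0, 0, 0, 0, 0]],
])

```text
time: 37.25
ee_pos: [554.2, 63.0, 120.9]
ee_rot: [0.086, 0.996, 0.001, 0.002]
contact_force: [-1.3, 1.8, 6.8]
grip_width: 0.118
finger_force: 49.6
```

```bash
python3 -c "
from h import *
np.set_printoptions(precision=1,suppress=True)
print(to_pr(env.get_obs()['ee_pos']));go(pr(-110,0,118),80)"
```

```text
[-122.5   -2.   120.9]
pos [554.2  63.  120.9] yaw 80.1 tilt [-0.  0. -1.] F [-1.3  1.8  6.8] | shift mm [ 2.  12.5  2.9] scaled [0. 0. 0.] n 1 per row [0. 0. 0.]
turn about tool z deg 0.09 scaled 0.0005
```

servo_tool([
  [[0, 0.012, 0, 0, 0, 0, 0], [0, 0.012, 0, 0, 0, 0, 0], [0, 0.012, 0, 0, 0, 0, 0], [0, 0.01, 0, 0, 0, 0, 0], [0, 0, 0, 0, 0, 0, 0], [0, 0, 0, 0, 0, 0, 0]],
])

```text
time: 37.85
ee_pos: [555.8, 72.1, 120.9]
ee_rot: [0.087, 0.996, -0.0, 0.001]
contact_force: [-0.9, -1.0, 8.2]
grip_width: 0.116
finger_force: 49.8
```

servo_tool([
  [[0, 0.008, 0, 0, 0, 0, 0], [0, 0.008, 0, 0, 0, 0, 0], [0, 0, 0, 0, 0, 0, 0], [0, 0, 0, 0, 0, 0, 0]],
])

```text
time: 38.25
ee_pos: [556.3, 74.9, 120.9]
ee_rot: [0.088, 0.996, -0.001, 0.001]
contact_force: [-1.7, -2.0, 9.8]
grip_width: 0.12
finger_force: 50.0
```

```bash
python3 -c "
from h import *
np.set_printoptions(precision=1,suppress=True)
print(to_pr(env.get_obs()['ee_pos']));go(pr(-110,0,118),80)"
```

```text
[-110.4   -2.   120.9]
pos [556.3  74.9 120.9] yaw 79.9 tilt [-0. -0. -1.] F [-1.7 -2.   9.8] | shift mm [2.  0.4 2.9] scaled [0. 0. 0.] n 1 per row [0. 0. 0.]
turn about tool z deg -0.06 scaled -0.0003
```

servo_tool([
  [[0, 0.008, 0, 0, 0, 0, 0], [0, 0.008, 0, 0, 0, 0, 0], [0, 0, 0, 0, 0, 0, 0], [0, 0, 0, 0, 0, 0, 0]],
])

```text
time: 38.65
ee_pos: [556.3, 75.0, 120.9]
ee_rot: [0.089, 0.996, -0.005, 0.0]
contact_force: [-4.0, -8.4, 14.6]
grip_width: 0.117
finger_force: 50.5
```

servo_tool([
  [[0, 0.008, 0, 0, 0, 0, 0], [0, 0.008, 0, 0, 0, 0, 0], [0, 0, 0, 0, 0, 0, 0], [0, 0, 0, 0, 0, 0, 0]],
])

```text
time: 39.05
ee_pos: [556.3, 75.0, 120.8]
ee_rot: [0.09, 0.996, -0.009, -0.001]
contact_force: [-5.5, -13.9, 19.5]
grip_width: 0.121
finger_force: 51.1
```

servo_tool([
  [[0, -0.024, 0, 0, 0, 0, 0], [0, 0, 0, 0, 0, 0, 0], [0, 0, 0, 0, 0, 0, 0.5], [0, 0, 0, 0, 0, 0, 0.5], [0, 0, 0, 0, 0, 0, 0.5], [0, 0, -0.1, 0, 0, 0, 0.5], [0, 0, -0.18, 0, 0, 0, 0.5], [0, 0, -0.18, 0, 0, 0, 0.8], [0, 0, -0.18, 0, 0, 0, 0.8], [0, 0, 0, 0, 0, 0, 0.8]],
])

```text
time: 40.05
ee_pos: [558.8, 81.0, 285.6]
ee_rot: [0.087, 0.996, 0.003, 0.006]
contact_force: [0.3, 0.2, 0.2]
grip_width: 0.799
finger_force: 0.0
```

```bash
python3 -c "
from h import *
np.set_printoptions(precision=2,suppress=True)
print(env.get_obs()['joints'])
go(pr(-40,0,330),80)"
```

```text
[ 0.42  0.6  -1.01  1.6   0.54  1.23  0.7 ]
pos [558.8  81.  285.6] yaw 80.0 tilt [-0.01  0.01 -1.  ] F [0.3 0.2 0.2] | shift mm [  2.9  64.3 -44. ] scaled [ 0.01  0.26 -0.18] n 2 per row [ 0.01  0.13 -0.09]
turn about tool z deg 0.03 scaled 0.0002
```

servo_tool([
  [[0.006, 0.14, -0.04, 0, 0, 0, 0.8], [0.006, 0.14, -0.04, 0, 0, 0, 0.8], [0, 0.12, 0, 0, 0, 0, 0.8], [0, 0, 0, 0, 0, 0, 0.8], [0, 0, 0, 0, 0, 0, 0.8]],
])

```text
time: 40.55
ee_pos: [570.0, 177.5, 298.1]
ee_rot: [0.086, 0.996, -0.001, -0.001]
contact_force: [0.2, -1.4, -0.3]
grip_width: 0.801
finger_force: 0.0
```

```bash
cat > k.py <<'E'
from h import *
import sys
np.set_printoptions(precision=1,suppress=True)
p=env.capture("wrist"); cv2.imwrite(f"pics/{sys.argv[1]}.png",p["image"])
o=env.get_obs(); print("TCP",to_pr(o["ee_pos"]))
for q in("knob_grip","knob_pointer","height_mark","tray_handle"):
    for d in env.landmark_of(q,p)[:2]: print(q,round(d["p"],2),np.array(d["at"]),to_pr(at_z(p,d["at"],{"knob_grip":196.5,"tray_handle":127}.get(q,175.5))))
hsv=cv2.cvtColor(p["image"],cv2.COLOR_BGR2HSV)
m=(cv2.inRange(hsv,np.array([0,130,90]),np.array([9,255,255]))|cv2.inRange(hsv,np.array([172,130,90]),np.array([180,255,255])))>0
v,u=np.nonzero(m); Q=np.array([to_pr(at_z(p,(a,b),175)) for a,b in zip(u,v)]).reshape(-1,3); r=np.hypot(Q[:,0],Q[:,1]); Q=Q[(r>18)&(r<52)]; print("red",len(Q),Q.mean(0) if len(Q) else 0)
def ang(q): return np.arctan2(q[1],-q[0])   # clockwise from above from front (-x): towards +y
if len(Q): print("mark angle cw",ang(Q.mean(0)))
# white line on skirt: bright ring samples r 23..29
g=p["image"].min(2).astype(float); f,cx,cy=K(p); M=np.array(p["cam_to_world"])
c0=float(sys.argv[2]) if len(sys.argv)>2 else 0; c1=float(sys.argv[3]) if len(sys.argv)>3 else 0
A=np.radians(np.arange(0,360,2)); val=[]
for a in A:
    s=[]
    for r in (23,25,27):
        w=pr(c0-r*np.cos(a),c1+r*np.sin(a),175.5); e=M[:3,:3].T@(w-M[:3,3]); uu=cx+f*e[0]/-e[2]; vv=cy-f*e[1]/-e[2]
        s.append(cv2.getRectSubPix(p["image"].min(2),(1,1),(float(uu),float(vv)))[0,0])
    val.append(np.median(s))
val=np.array(val); i=val.argsort()[::-1][:10]; print("ring bright (rad cw,val):",[(round(A[j],2),int(val[j])) for j in sorted(i)])
E
python3 k.py k1; python3 -c "
import cv2;i=cv2.imread('pics/k1.png');cv2.imwrite('pics/k1c.png',i[100:400,120:440].repeat(2,0).repeat(2,1))"
```

```text
TCP [ -8.3   1.7 298.1]
knob_grip 0.69 [285. 216.] [  1.    0.2 196.5]
knob_pointer 0.85 [255.1 192.9] [-24.4  14.5 175.5]
knob_pointer 0.61 [142.7 183.5] [-120.7   22.6  175.5]
height_mark 0.41 [315.  195.4] [ 27.5  12.4 175.5]
tray_handle 0.67 [175.1 195. ] [-110.4    0.7  127. ]
red 74 [ 33.6  19.  175. ]
mark angle cw 2.6283390085279854
ring bright (rad cw,val): [(np.float64(0.52), 178), (np.float64(0.56), 192), (np.float64(0.59), 156), (np.float64(4.54), 147), (np.float64(4.57), 148), (np.float64(4.61), 148), (np.float64(4.64), 149), (np.float64(4.75), 147), (np.float64(5.03), 148), (np.float64(5.06), 149)]
```

View pics/k1c.png

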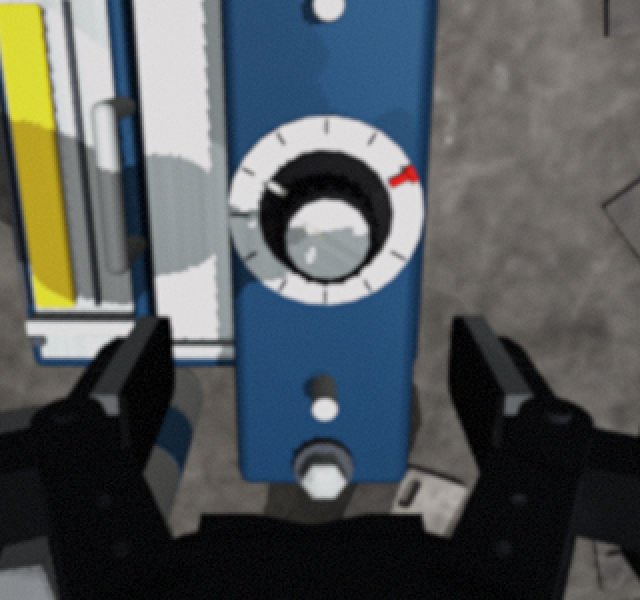

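```bash
cat > dial.py <<'E'
from h import *
from scipy.optimize import least_squares
import sys
np.set_printoptions(precision=2,suppress=True)
def dial(p):
    hsv=cv2.cvtColor(p["image"],cv2.COLOR_BGR2HSV); H,W=hsv.shape[:2]
    M=np.array(p["cam_to_world"]); f,cx,cy=K(p)
    def px(w): e=M[:3,:3].T@(w-M[:3,3]); return np.array([cx+f*e[0]/-e[2],cy-f*e[1]/-e[2]])
    blue=cv2.inRange(hsv,np.array([95,90,30]),np.array([125,255,255]))
    c=np.zeros(2)
    for it in range(4):
        E=[];S=[]
        for a in np.radians(np.arange(0,360,3)):
            rr=np.arange(26,58,.25); zs=168.5
            pts=np.array([px(pr(c[0]-r*np.cos(a),c[1]+r*np.sin(a),zs)) for r in rr]); ok=(pts[:,0]>0)&(pts[:,0]<W-1)&(pts[:,1]>0)&(pts[:,1]<H-1)
            if not ok.all(): continue
            b=blue[pts[:,1].round().astype(int),pts[:,0].round().astype(int)]>0
            # ring->blue edge: first run of blue beyond r 38
            j=[k for k in range(40,len(rr)-6) if b[k:k+6].all()]
            if j and rr[j[0]]>37: E.append([c[0]-rr[j[0]]*np.cos(a),c[1]+rr[j[0]]*np.sin(a)])
        E=np.array(E)
        s=least_squares(lambda v:np.hypot(E[:,0]-v[0],E[:,1]-v[1])-v[2],[*c,44],loss="soft_l1"); c=s.x[:2]
    m=(cv2.inRange(hsv,np.array([0,130,80]),np.array([9,255,255]))|cv2.inRange(hsv,np.array([172,130,80]),np.array([180,255,255])))>0
    v,u=np.nonzero(m); Q=np.array([to_pr(at_z(p,(a,b),s.x[2]*0+170)) for a,b in zip(u,v)]).reshape(-1,3)[:,:2]-c; r=np.hypot(*Q.T); Q=Q[(r>24)&(r<50)]
    mk=np.arctan2(Q[:,1].mean(),-Q[:,0].mean()) if len(Q) else None
    A=np.radians(np.arange(-180,180,1)); g=cv2.GaussianBlur(p["image"].min(2),(3,3),0).astype(np.float32); out=[]
    ch=c
    val=np.array([np.median([cv2.getRectSubPix(g,(1,1),tuple(map(float,px(pr(ch[0]-r*np.cos(a),ch[1]+r*np.sin(a),175.5)))))[0,0] for r in(24,25.5,27)]) for a in A])
    return s.x,len(E),mk,len(Q),A,val
if __name__=="__main__":
    p=env.capture("wrist"); cv2.imwrite(f"pics/{sys.argv[1]}.png",p["image"]); c,n,mk,nq,A,val=dial(p)
    print("TCP",to_pr(env.get_obs()["ee_pos"]),"dial c",c,n,"mark cw",mk,nq)
    i=np.nonzero(val>110)[0]; print("bright:",[(round(float(A[j]),2),int(val[j])) for j in i][:60])
    for q in("knob_grip","knob_pointer","height_mark"):
        for d in env.landmark_of(q,p)[:1]: w=to_pr(at_z(p,d["at"],196.5 if q=="knob_grip" else 175.5)); print(q,round(d["p"],2),w,"cw",np.arctan2(w[1]-c[1],-(w[0]-c[0])))
E
python3 dial.py k2
```

```text
TCP [ -8.63   1.26 299.01] dial c [-0.14  0.26 44.79] 92 mark cw 2.669424137593058 78
bright: [(-2.18, 113), (-2.16, 118), (-2.15, 123), (-2.13, 127), (-2.11, 128), (-2.09, 132), (-2.08, 134), (-2.06, 136), (-2.04, 137), (-2.02, 138), (-2.01, 140), (-1.99, 141), (-1.97, 141), (-1.95, 141), (-1.94, 142), (-1.92, 143), (-1.9, 144), (-1.88, 144), (-1.87, 144), (-1.85, 144), (-1.83, 144), (-1.82, 145), (-1.8, 146), (-1.78, 147), (-1.76, 147), (-1.75, 147), (-1.73, 147), (-1.71, 147), (-1.69, 147), (-1.68, 146), (-1.66, 146), (-1.64, 145), (-1.62, 144), (-1.61, 144), (-1.59, 144), (-1.57, 144), (-1.55, 143), (-1.54, 143), (-1.52, 144), (-1.5, 144), (-1.48, 145), (-1.47, 145), (-1.45, 145), (-1.43, 146), (-1.41, 146), (-1.4, 146), (-1.38, 145), (-1.36, 144), (-1.34, 142), (-1.33, 141), (-1.31, 138), (-1.29, 137), (-1.27, 134), (-1.26, 132), (-1.24, 128), (-1.22, 124), (-1.2, 120), (-1.19, 116), (-1.17, 113), (-1.15, 112)]
knob_grip 0.9 [ -0.25  -2.07 196.5 ] cw -1.5218164285961393
knob_pointer 0.57 [-24.22  15.5  175.5 ] cw 0.5642487327412109
height_mark 0.64 [ 24.34  15.2  175.5 ] cw 2.593530433600728
```

```bash
python3 -c "
from h import *
print(env.get_obs()['joints'].round(2));go(pr(0,0.3,189),80)"
```

```text
[ 0.21  0.64 -0.98  1.48  0.54  1.31  0.58]
pos [570.6 176.5 299.3] yaw 79.9 tilt [-0. -0. -1.] F [0.2 0.  0.5] | shift mm [ -1.2   7.9 110.3] scaled [-0.0049  0.0316  0.4411] n 3 per row [-0.0016  0.0105  0.147 ]
turn about tool z deg -0.05 scaled -0.0003
```

servo_tool([
  [[-0.005, 0.032, 0.1, 0, 0, 0, 0.8], [0, 0, 0.15, 0, 0, 0, 0.8], [0, 0, 0.12, 0, 0, 0, 0.8], [0, 0, 0.07, 0, 0, 0, 0.8], [0, 0, 0, 0, 0, 0, 0.8], [0, 0, 0, 0, 0, 0, 0], [0, 0, 0, 0, 0, 0, 0], [0, 0, 0, 0, 0, 0, 0], [0, 0, 0, 0, 0, 0, 0], [0, 0, 0, 0, 0, 0, 0]],
], squeeze=40)

```text
time: 42.0
ee_pos: [573.6, 183.6, 191.3]
ee_rot: [0.088, 0.996, -0.001, 0.001]
contact_force: [-1.8, -3.0, 5.9]
grip_width: 0.454
finger_force: 40.7
```

servo_tool([
  [[0, 0, 0, 0, 0, 0.02, 0], [0, 0, 0, 0, 0, 0.04, 0], [0, 0, 0, 0, 0, 0.04, 0], [0, 0, 0, 0, 0, 0.04, 0], [0, 0, 0, 0, 0, 0.04, 0], [0, 0, 0, 0, 0, 0.04, 0], [0, 0, 0, 0, 0, 0.04, 0], [0, 0, 0, 0, 0, 0.04, 0], [0, 0, 0, 0, 0, 0, 0], [0, 0, 0, 0, 0, 0, 0]],
])

```text
time: 43.0
ee_pos: [573.1, 183.0, 191.3]
ee_rot: [0.531, 0.848, -0.001, 0.001]
contact_force: [-3.1, -4.9, 7.2]
grip_width: 0.457
finger_force: 40.7
```

```bash
python3 dial.py k3;python3 -c "
from h import *
print(env.get_obs()['joints'].round(2));go(pr(0,0.3,189),80)"
```

```text
TCP [ -1.08   0.25 191.32] dial c [-0.87 -0.18 44.99] 94 mark cw 2.662451656612754 218
bright: [(-1.5, 123), (-1.48, 133), (-1.47, 140), (-1.45, 143), (-1.43, 144), (-1.41, 144), (-1.4, 144), (-1.38, 144), (-1.36, 144), (-1.34, 144), (-1.33, 144), (-1.31, 145), (-1.29, 145), (-1.27, 146), (-1.26, 146), (-1.24, 147), (-1.22, 146), (-1.2, 146), (-1.19, 144), (-1.17, 144), (-1.15, 142), (-1.13, 141), (-1.12, 140), (-1.1, 138), (-1.08, 137), (-1.06, 136), (-1.05, 136), (-1.03, 137), (-1.01, 136), (-0.99, 137), (-0.98, 138), (-0.96, 139), (-0.94, 141), (-0.93, 142), (-0.91, 143), (-0.89, 144), (-0.87, 146), (-0.86, 145), (-0.84, 144), (-0.82, 144), (-0.8, 145), (-0.79, 145), (-0.77, 144), (-0.75, 142), (-0.73, 141), (-0.72, 140), (-0.7, 140), (-0.68, 140), (-0.66, 140), (-0.65, 140), (-0.63, 140), (-0.61, 139), (-0.59, 139), (-0.58, 140), (-0.56, 140), (-0.54, 140), (-0.52, 141), (-0.51, 141), (-0.49, 141), (-0.47, 141)]
knob_grip 0.82 [  1.16  -0.79 196.5 ] cw -2.8462635088958606
knob_pointer 0.96 [ -3.88  29.89 175.5 ] cw 1.4710235139995695
height_mark 0.53 [ 26.3   15.34 175.5 ] cw 2.6226858494089673
[ 0.05  0.67 -0.67  1.62  0.47  1.02 -0.32]
pos [573.1 183.  191.4] yaw 25.9 tilt [-0.004 -0.001 -1.   ] F [-2.6 -5.3  6.3] | shift mm [0.9 0.6 2.3] scaled [0.0035 0.0023 0.0094] n 1 per row [0.0035 0.0023 0.0094]
turn about tool z deg -54.08 scaled -0.3004
```

servo_tool([
  [[0, 0, 0, 0, 0, 0.04, 0], [0, 0, 0, 0, 0, 0.04, 0], [0, 0, 0, 0, 0, 0.04, 0], [0, 0, 0, 0, 0, 0.04, 0], [0, 0, 0, 0, 0, 0.04, 0], [0, 0, 0, 0, 0, 0.04, 0], [0, 0, 0, 0, 0, 0.04, 0], [0, 0, 0, 0, 0, 0.04, 0], [0, 0, 0, 0, 0, 0.04, 0], [0, 0, 0, 0, 0, 0, 0]],
])

```text
time: 44.2
ee_pos: [572.2, 183.2, 191.3]
ee_rot: [0.902, 0.431, -0.001, 0.001]
contact_force: [-3.9, -3.9, 7.8]
grip_width: 0.452
finger_force: 40.9
```

servo_tool([
  [[0, 0, 0, 0, 0, 0, 0], [0, 0, 0, 0, 0, 0, 0]],
])

```text
time: 44.4
ee_pos: [572.2, 183.1, 191.3]
ee_rot: [0.902, 0.432, -0.001, 0.001]
contact_force: [-4.0, -4.5, 6.5]
grip_width: 0.451
finger_force: 40.9
```

```bash
python3 dial.py k4|grep -v bright;python3 -c "
from h import *
print(env.get_obs()['joints'].round(2),yaw_of())
i=cv2.imread('pics/k4.png');cv2.imwrite('pics/k4c.png',i[100:400,120:440].repeat(2,0).repeat(2,1))"
```

```text
TCP [ -1.05   1.16 191.3 ] dial c [-0.77  0.6  44.91] 97 mark cw 2.654183111999575 214
knob_grip 0.92 [ -0.73  -0.97 196.5 ] cw -1.5955240609182777
knob_pointer 0.85 [ 28.08  14.54 175.5 ] cw 2.691398062735238
height_mark 0.59 [ 25.74  15.18 175.5 ] cw 2.6387850869305707
[-0.13  0.61 -0.36  1.63  0.25  0.96 -1.25] -38.85684330220884
```

View pics/k4c.png

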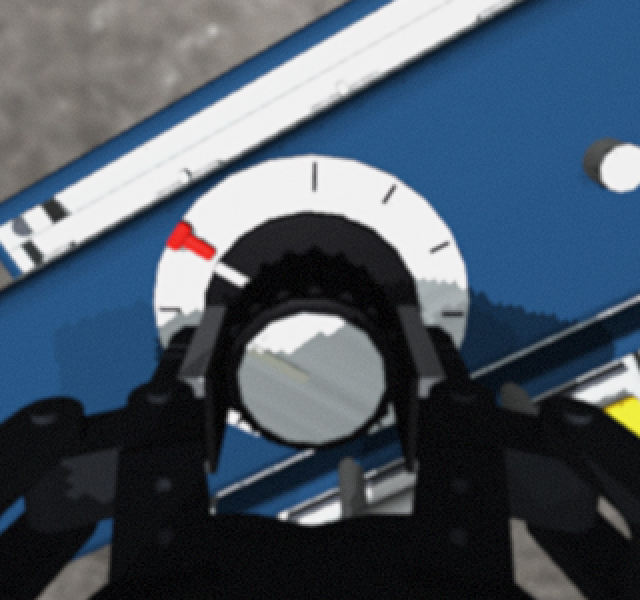

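Run:
```python
from dial import *
p=env.capture("wrist"); c,n,mk,nq,A,val=dial(p)
i=(A>2.3)&(A<3.05); a=A[i];v=val[i]; print(dict(zip(a.round(2).tolist(),v.astype(int).tolist())))
w=np.clip(v-np.percentile(v,40)-25,0,None); print("line angle",(a*w).sum()/w.sum(),"mark",mk,"c",c)
# scale heights
d=env.landmark_of("height_mark",p)[0]["at"]
hsv=cv2.cvtColor(p["image"],cv2.COLOR_BGR2HSV); m=cv2.inRange(hsv,np.array([0,130,80]),np.array([9,255,255]))>0
C=cloud(p,m); q=np.array([to_pr(x) for x in C]); r=np.hypot(q[:,0]-c[0],q[:,1]-c[1]); k=(r>24)&(r<52)&(q[:,2]>150); q=q[k]; print("red z",np.median(q[:,2]),"r",np.percentile(np.hypot(q[:,0]-c[0],q[:,1]-c[1]),[2,50,98]))
for zz in (169,173,175.5):
    vv,u=np.nonzero(m); Q=np.array([to_pr(at_z(p,(x,y),zz)) for x,y in zip(u,vv)])[:,:2]-c[:2]; r=np.hypot(*Q.T); Q=Q[(r>24)&(r<50)]; print(zz,np.arctan2(Q[:,1].mean(),-Q[:,0].mean()))
```

```text
{2.3: 31, 2.32: 26, 2.34: 25, 2.36: 25, 2.37: 24, 2.39: 23, 2.41: 23, 2.43: 23, 2.44: 24, 2.46: 25, 2.48: 25, 2.5: 25, 2.51: 25, 2.53: 27, 2.55: 33, 2.57: 57, 2.58: 102, 2.6: 159, 2.62: 205, 2.64: 232, 2.65: 240, 2.67: 238, 2.69: 226, 2.71: 190, 2.72: 141, 2.74: 87, 2.76: 52, 2.78: 34, 2.79: 31, 2.81: 31, 2.83: 31, 2.84: 32, 2.86: 32, 2.88: 31, 2.9: 32, 2.91: 32, 2.93: 32, 2.95: 33, 2.97: 32, 2.98: 32, 3.0: 32, 3.02: 32, 3.04: 33}
line angle 2.659110570767514 mark 2.65371557956095 c [-0.74  0.56 44.88]
red z 173.78555140893351 r [32.68 39.68 43.52]
169 2.644512730612621
173 2.6856235074458517
175.5 2.71122052283938
```

```bash
sed -i 's/zs=168.5/zs=173/; s/s.x\[2\]\*0+170/173.5/' dial.py
cat > line.py <<'E'
from dial import *
for _ in range(2):
    p=env.capture("wrist"); c,n,mk,nq,A,val=dial(p)
    i=(A>2.2)&(A<3.1); a=A[i];v=val[i]; w=np.clip(v-np.percentile(v,40)-25,0,None); print("line angle",(a*w).sum()/w.sum(),"mark",mk,"c",c)
E
python3 line.py
```

```text
line angle 2.590549068999157 mark 2.645680732061731 c [ 1.08 -0.41 43.65]
line angle 2.5888211058388064 mark 2.643906588692151 c [ 1.12 -0.44 43.62]
```

```bash
cat > line.py <<'E'
from dial import *
p=env.capture("wrist"); c,n,mk,nq,A,val=dial(p); M=np.array(p["cam_to_world"]); f,cx,cy=K(p); g=cv2.GaussianBlur(p["image"].min(2),(3,3),0).astype(np.float32)
def px(w): e=M[:3,:3].T@(w-M[:3,3]); return float(cx+f*e[0]/-e[2]),float(cy-f*e[1]/-e[2])
def samp(c,a,r): return cv2.getRectSubPix(g,(1,1),px(pr(c[0]-r*np.cos(a),c[1]+r*np.sin(a),175.5)))[0,0]
s=c[:2].copy()
for _ in range(4):
    E=[]
    for a in np.radians(np.arange(0,360,3)):
        rr=np.arange(25,35,.25); v=np.array([samp(s,a,r) for r in rr]); d=np.diff(v); k=d.argmax()
        if v[:6].max()<70 and v[-6:].min()>100: k=np.nonzero(v>90)[0][0]; E.append([s[0]-rr[k]*np.cos(a),s[1]+rr[k]*np.sin(a)])
    E=np.array(E); q=least_squares(lambda v:np.hypot(E[:,0]-v[0],E[:,1]-v[1])-30,s,loss="soft_l1"); s=q.x
R_=least_squares(lambda v:np.hypot(E[:,0]-v[0],E[:,1]-v[1])-v[2],[*s,30],loss="soft_l1").x
for cc in (s,R_[:2]):
    a=np.arange(2.2,3.1,.01); v=np.array([np.median([samp(cc,x,r) for r in(24,25.5,27)]) for x in a]); w=np.clip(v-np.percentile(v,40)-25,0,None); print("skirt c",cc,len(E),"line",(a*w).sum()/w.sum())
print("R",R_,"ring c",c,"mark",mk)
E
python3 line.py
```

```text
skirt c [-0.04  0.23] 58 line 2.6319413336888418
skirt c [ 0.78 -0.31] 58 line 2.5996376554103766
R [ 0.78 -0.31 29.2 ] ring c [ 1.1  -0.42 43.64] mark 2.64499580480048
```

servo_tool([
  [[0, 0, 0, 0, 0, 0.011, 0], [0, 0, 0, 0, 0, 0, 0], [0, 0, 0, 0, 0, 0, 0.7], [0, 0, 0, 0, 0, 0, 0.7], [0, 0, 0, 0, 0, 0, 0.7], [0, 0, -0.1, 0, 0, 0, 0.7], [0, 0, -0.16, 0, 0, 0, 0.7], [0, 0, -0.16, 0, 0, 0, 0.7], [0, 0, 0, 0, 0, 0, 0.7], [0, 0, 0, 0, 0, 0, 0.7]],
])

```text
time: 45.85
ee_pos: [573.5, 185.4, 295.3]
ee_rot: [0.909, 0.417, 0.001, -0.0]
contact_force: [-0.1, -0.2, -0.5]
grip_width: 0.7
finger_force: 0.0
```

```bash
python3 line.py; python3 dial.py k5|grep -v bright; python3 -c "
import cv2;i=cv2.imread('pics/k5.png');cv2.imwrite('pics/k5c.png',i[100:300,180:380].repeat(3,0).repeat(3,1))
from h import *
go([561.6,-180.5,200],80)"
```

```text
skirt c [-0.64  0.73] 88 line 2.684427469648185
skirt c [-0.08  0.31] 88 line 2.659495625037347
R [-0.08  0.31 29.06] ring c [ 0.75 -0.01 43.97] mark 2.64666128237281
TCP [  0.35   1.13 292.94] dial c [ 0.85 -0.11 43.98] 95 mark cw 2.642443156320373 75
knob_grip 0.88 [ -2.55  -0.31 196.5 ] cw -0.05770114581098737
knob_pointer 0.87 [ 26.5   12.97 175.5 ] cw 2.670002499877744
height_mark 0.67 [ 24.64  14.96 175.5 ] cw 2.576979485044202
pos [572.5 184.4 292.7] yaw -40.8 tilt [-0.003 -0.002 -1.   ] F [-0.1  0.2  0.5] | shift mm [-283.3  230.2   93. ] scaled [-1.1331  0.9207  0.3722] n 9 per row [-0.1259  0.1023  0.0414]
turn about tool z deg 59.23 scaled 0.3291
```

View pics/k5c.png

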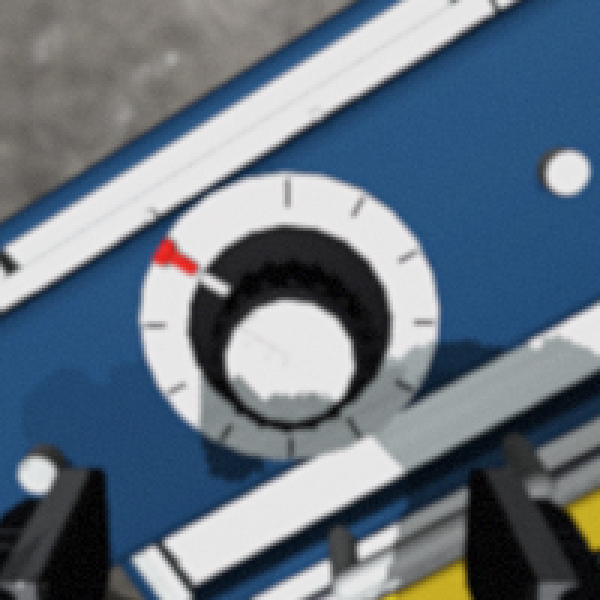

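The white line now meets the red mark (crop: line end at (203,277), mark tip at (197,271)). Next is the stopper.

servo_tool([
  [[-0.126, 0.102, 0, 0, 0, 0, 0.8], [-0.126, 0.102, 0, 0, 0, 0, 0.8], [-0.126, 0.102, 0, 0, 0, 0, 0.8], [-0.126, 0.102, 0, 0, 0, 0, 0.8], [-0.126, 0.102, 0, 0, 0, 0, 0.8], [-0.126, 0.102, 0, 0, 0, 0, 0.8], [-0.126, 0.102, 0.09, 0, 0, 0, 0.8], [-0.126, 0.102, 0.1, 0, 0, 0, 0.8], [-0.126, 0.102, 0.1, 0, 0, 0, 0.8], [0, 0, 0.18, 0, 0, 0, 0.8]],
])

```text
time: 47.1
ee_pos: [562.0, -189.8, 176.8]
ee_rot: [0.912, 0.411, 0.0, 0.004]
contact_force: [0.9, 0.2, -0.8]
grip_width: 0.802
finger_force: 0.0
```

servo_tool([
  [[0, 0, 0.05, 0, 0, 0, 0.8], [0, 0, 0, 0, 0, 0, 0.8], [0, 0, 0, 0, 0, 0, 0.8]],
])

```text
time: 47.4
ee_pos: [563.1, -178.0, 165.5]
ee_rot: [0.909, 0.418, 0.001, 0.0]
contact_force: [0.3, -0.0, -0.2]
grip_width: 0.799
finger_force: 0.0
```

```bash
cat > s.py <<'E'
from h import *
np.set_printoptions(precision=1,suppress=True)
for n in("wrist","top"):
    p=env.capture(n); cv2.imwrite(f"pics/s_{n}.png",p["image"])
    for q in("stopper","bottle"):
        for d in env.masks_of(q,p)[:2]:
            C=cloud(p,d["region"])
            if len(C)<40: continue
            zt=np.percentile(C[:,2],97); t=C[C[:,2]>zt-3]; cc,r=cv2.minEnclosingCircle(t[:,:2].astype(np.float32)); print(n,q,round(d["p"],2),d["bbox"],"top z",zt,"mean",t.mean(0),"circle",np.array(cc),r)
    for q in("stopper","bottle_mouth","bottle"):
        for d in env.landmark_of(q,p)[:1]: print(n,q,round(d["p"],2),at_z(p,d["at"],{"stopper":0,"bottle":0,"bottle_mouth":103}[q]))
go([562,-180,35])
E
python3 s.py
```

```text
wrist stopper 0.83 [254.6, 189.4, 291.4, 231.9] top z 42.82195384731604 mean [ 559.7 -179.7   41.6] circle [ 559.3 -179.9] 17.680503845214844
wrist bottle 0.96 [233.9, 319.7, 297.1, 363.6] top z 56.86120266563616 mean [ 461.6 -284.9   57.4] circle [ 519.8 -235.5] 82.04593658447266
wrist stopper 0.58 [ 555.6 -181.1    0. ]
wrist bottle 0.78 [ 441.  -305.5    0. ]
top stopper 0.3 [148.9, 197.5, 176.3, 223.4] top z 209.05698332838696 mean [571.6 181.8 207.7] circle [573.3 181.9] 19.671518325805664
top bottle 0.72 [225.5, 193.5, 252.6, 270.0] top z 70.64769146334267 mean [543.5  10.1  69.3] circle [542.8  16.8] 92.19351196289062
top bottle 0.56 [361.1, 264.2, 376.9, 293.4] top z 105.21636495317527 mean [ 434.1 -309.1  104.3] circle [ 434.6 -308.3] 18.09842300415039
top stopper 0.24 [572.9 183.9   0. ]
top bottle_mouth 0.62 [ 433.9 -312.5  103. ]
top bottle 0.93 [ 432.3 -306.1    0. ]
pos [ 561.7 -179.8  164.3] yaw -40.8 tilt [ 0.  0. -1.] F [0.2 0.4 0. ] | shift mm [  0.1   0.3 129.3] scaled [0.  0.  0.5] n 3 per row [0.  0.  0.2]
```

servo_tool([
  [[-0.004, -0.004, 0.12, 0, 0, 0, 0.8], [0, 0, 0.16, 0, 0, 0, 0.8], [0, 0, 0.14, 0, 0, 0, 0.8], [0, 0, 0.08, 0, 0, 0, 0.8], [0, 0, 0.017, 0, 0, 0, 0.8], [0, 0, 0, 0, 0, 0, 0.8], [0, 0, 0, 0, 0, 0, 0.8]],
])

```text
time: 48.7
ee_pos: [561.5, -180.1, 36.3]
ee_rot: [0.909, 0.416, 0.001, 0.001]
contact_force: [1.0, 0.0, 0.3]
grip_width: 0.805
finger_force: 0.0
```

servo_tool([
  [[0, 0, 0, 0, 0, 0, 0], [0, 0, 0, 0, 0, 0, 0], [0, 0, 0, 0, 0, 0, 0], [0, 0, 0, 0, 0, 0, 0], [0, 0, 0, 0, 0, 0, 0], [0, 0, 0, 0, 0, 0, 0]],
], squeeze=35)

```text
time: 49.3
ee_pos: [561.1, -180.1, 36.2]
ee_rot: [0.909, 0.416, 0.001, 0.001]
contact_force: [-0.7, -0.2, 5.9]
grip_width: 0.403
finger_force: 34.6
```

servo_tool([
  [[0, 0, -0.06, 0, 0, 0, 0], [0, 0, -0.14, 0, 0, 0, 0], [0, 0, -0.18, 0, 0, 0, 0], [0, 0, -0.16, 0, 0, 0, 0], [0, 0, -0.06, 0, 0, 0, 0], [0, 0, 0, 0, 0, 0, 0], [0, 0, 0, 0, 0, 0, 0]],
])

```text
time: 50.0
ee_pos: [559.6, -179.9, 184.8]
ee_rot: [0.909, 0.416, -0.0, -0.0]
contact_force: [0.5, 0.0, -1.5]
grip_width: 0.399
finger_force: 35.1
```

```bash
python3 s.py; python3 -c "
from h import *
go([434.5,-307.5,185])"
```

```text
wrist stopper 0.98 [237.6, 231.3, 310.2, 317.2] top z 191.43993536898682 mean [ 559.9 -180.1  190.2] circle [ 559.4 -181. ] 18.16205406188965
wrist bottle 0.69 [234.7, 310.3, 299.2, 361.1] top z 69.69504936107543 mean [ 455.2 -289.6   71. ] circle [ 500.9 -245.4] 72.91897583007812
wrist stopper 0.92 [ 511.5 -222.5    0. ]
wrist bottle_mouth 0.52 [555.  -13.1 103. ]
wrist bottle 0.92 [ 443.  -304.5    0. ]
top bottle 0.81 [360.9, 262.6, 375.1, 293.3] top z 104.34313484783107 mean [ 433.9 -309.7  103.9] circle [ 435.  -307.6] 17.83388328552246
top bottle 0.19 [222.6, 130.0, 245.7, 169.2] top z 185.15114442377603 mean [748.4  31.8 184.7] circle [748.7  31.2] 12.847949028015137
top bottle_mouth 0.78 [ 432.9 -311.3  103. ]
top bottle 0.96 [ 434.6 -316.6    0. ]
pos [ 560.3 -179.9  184.8] yaw -40.8 tilt [ 0. -0. -1.] F [ 0.4 -0.8  0.8] | shift mm [  1.    1.4 149.8] scaled [0.  0.  0.6] n 4 per row [0.  0.  0.1]
pos [ 560.3 -179.9  184.8] yaw -40.8 tilt [ 0. -0. -1.] F [ 0.4 -0.8  0.8] | shift mm [-178.8  -11.9   -0.2] scaled [-7.153e-01 -4.770e-02 -6.000e-04] n 4 per row [-0.1788 -0.0119 -0.0002]
```

servo_tool([
  [[-0.173, -0.008, 0, 0, 0, 0, 0], [-0.173, -0.008, 0, 0, 0, 0, 0], [-0.173, -0.008, 0, 0, 0, 0, 0], [-0.173, -0.008, 0, 0, 0, 0, 0], [-0.173, -0.008, 0, 0, 0, 0, 0], [-0.17, -0.008, 0, 0, 0, 0, 0], [0, 0, 0, 0, 0, 0, 0], [0, 0, 0, 0, 0, 0, 0], [0, 0, 0, 0, 0, 0, 0]],
])

```text
time: 51.5
ee_pos: [383.5, -366.9, 185.2]
ee_rot: [0.909, 0.417, 0.001, -0.0]
contact_force: [-0.4, 0.5, -1.1]
grip_width: 0.404
finger_force: 35.1
```

```bash
python3 s.py
python3 - <<'E'
from h import *
np.set_printoptions(precision=1,suppress=True)
p=env.capture("wrist")
d=env.masks_of("bottle",p)[0]; C=cloud(p,d["region"]); t=C[(C[:,2]>100)&(C[:,2]<106)]
from scipy.optimize import least_squares
h=cv2.convexHull(t[:,:2].astype(np.float32))[:,0]; s=least_squares(lambda v:np.hypot(h[:,0]-v[0],h[:,1]-v[1])-18.5,t[:,:2].mean(0),loss="soft_l1"); print("rim fit",s.x,len(t),s.cost)
go([s.x[0],s.x[1],150])
E
```

```text
wrist stopper 0.65 [236.2, 230.6, 309.8, 318.7] top z 191.8829747882422 mean [ 383.9 -367.   190.7] circle [ 383.2 -367.8] 18.078710556030273
wrist bottle 0.88 [234.1, 65.1, 321.4, 160.3] top z 102.98385258311514 mean [ 435.7 -307.4  102.3] circle [ 435.3 -307.8] 18.42336082458496
wrist stopper 0.7 [ 336.9 -414.9    0. ]
wrist bottle_mouth 0.93 [ 433.4 -307.3  103. ]
wrist bottle 0.97 [ 439.  -308.9    0. ]
top stopper 0.72 [171.9, 173.1, 227.8, 271.6] top z 131.7855547603466 mean [551.9  75.1 132.6] circle [525.9 111.2] 85.80935668945312
top bottle 0.91 [348.8, 264.8, 378.3, 293.4] top z 103.57036273400313 mean [ 435.6 -308.2  103.4] circle [ 434.6 -307.7] 18.345977783203125
top stopper 0.49 [ 390.6 -395.6    0. ]
top bottle_mouth 0.84 [ 436.6 -305.8  103. ]
top bottle 0.62 [ 439.6 -308.5    0. ]
pos [ 382.3 -368.   185. ] yaw -40.8 tilt [ 0. -0. -1.] F [-0.5 -0.5  0.3] | shift mm [259.7  13.3 150. ] scaled [1.  0.1 0.6] n 7 per row [0.1 0.  0.1]
rim fit [ 435.3 -307.7] 933 3.358676101588024
pos [ 382.2 -368.1  185. ] yaw -40.8 tilt [ 0. -0. -1.] F [ 0.4  0.4 -1.6] | shift mm [80.3  0.8 35. ] scaled [0.3 0.  0.1] n 2 per row [0.2 0.  0.1]
```

View pics/s_wrist.png

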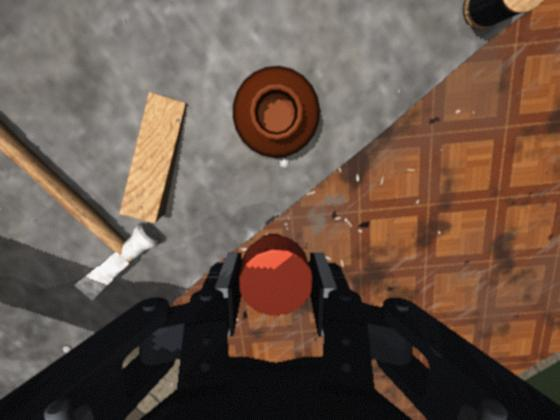

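servo_tool([
  [[0.16, 0.002, 0, 0, 0, 0, 0], [0.16, 0.001, 0, 0, 0, 0, 0], [0, 0, 0.06, 0, 0, 0, 0], [0, 0, 0.1, 0, 0, 0, 0], [0, 0, 0, 0, 0, 0, 0], [0, 0, 0, 0, 0, 0, 0]],
])

```text
time: 52.8
ee_pos: [434.8, -308.1, 145.0]
ee_rot: [0.909, 0.416, -0.0, -0.0]
contact_force: [-0.0, -0.5, 0.3]
grip_width: 0.394
finger_force: 35.1
```

```bash
python3 -c "
from h import *
go([435.3,-307.7,118])"
```

```text
pos [ 434.8 -308.1  145. ] yaw -40.8 tilt [-0.    -0.001 -1.   ] F [-0.  -0.5  0.3] | shift mm [ 0.6  0.1 27. ] scaled [0.0023 0.0005 0.1079] n 1 per row [0.0023 0.0005 0.1079]
```

servo_tool([
  [[0.002, 0, 0.03, 0, 0, 0, 0], [0, 0, 0.03, 0, 0, 0, 0], [0, 0, 0.02, 0, 0, 0, 0], [0, 0, 0.02, 0, 0, 0, 0], [0, 0, 0, 0, 0, 0, 0]],
])

```text
time: 53.3
ee_pos: [435.2, -307.3, 119.3]
ee_rot: [0.909, 0.416, -0.0, -0.0]
contact_force: [-0.3, 0.3, -0.6]
grip_width: 0.402
finger_force: 35.1
```

servo_tool([
  [[0, 0, 0.01, 0, 0, 0, 0], [0, 0, 0.006, 0, 0, 0, 0], [0, 0, 0, 0, 0, 0, 0], [0, 0, 0, 0, 0, 0, 0]],
])

```text
time: 53.7
ee_pos: [435.8, -307.6, 117.5]
ee_rot: [0.909, 0.417, 0.0, 0.001]
contact_force: [-2.1, 1.7, 6.6]
grip_width: 0.402
finger_force: 35.8
```

servo_tool([
  [[0, 0, 0.008, 0, 0, 0, 0], [0, 0, 0.006, 0, 0, 0, 0], [0, 0, 0, 0, 0, 0, 0], [0, 0, 0, 0, 0, 0, 0]],
])

```text
time: 54.1
ee_pos: [436.8, -308.2, 117.2]
ee_rot: [0.909, 0.416, 0.001, 0.003]
contact_force: [-5.1, 3.4, 26.7]
grip_width: 0.398
finger_force: 37.6
```

servo_tool([
  [[0, 0, -0.01, 0, 0, 0, 0], [0, 0, 0, 0, 0, 0, 0.7], [0, 0, 0, 0, 0, 0, 0.7], [0, 0, 0, 0, 0, 0, 0.7], [0, 0, -0.1, 0, 0, 0, 0.7], [0, 0, -0.12, 0, 0, 0, 0.7], [-0.1, 0, -0.12, 0, 0, 0, 0.3], [-0.16, 0, 0, 0, 0, 0, 0.0], [0, 0, 0, 0, 0, 0, 0], [0, 0, 0, 0, 0, 0, 0]],
])

```text
time: 55.1
ee_pos: [391.7, -357.6, 199.4]
ee_rot: [0.91, 0.415, -0.0, -0.001]
contact_force: [0.3, 0.3, -0.3]
grip_width: 0.016
finger_force: 0.0
```

```bash
python3 s.py;  python3 -c "
import cv2;i=cv2.imread('pics/s_wrist.png');cv2.imwrite('pics/s2c.png',i[20:220,180:380].repeat(3,0).repeat(3,1))"
```

```text
wrist stopper 0.74 [247.9, 104.9, 300.3, 161.2] top z 124.20701688419655 mean [ 435.5 -307.7  122.9] circle [ 435.4 -307.9] 17.82301902770996
wrist stopper 0.33 [448.8, 0.0, 534.1, 46.4] top z 50.430793388599646 mean [ 636.2 -364.1   49.3] circle [ 639.6 -360.9] 19.525060653686523
wrist bottle 0.64 [237.3, 82.4, 314.6, 169.5] top z 72.44898268226461 mean [ 439.8 -301.2   72.6] circle [ 435.1 -307.8] 26.50269317626953
wrist bottle 0.38 [450.0, 0.0, 533.7, 46.7] top z 50.43701487857147 mean [ 636.2 -364.2   49.3] circle [ 639.6 -360.9] 19.525060653686523
wrist stopper 0.69 [ 430.4 -308.7    0. ]
top stopper 0.58 [226.8, 194.9, 249.4, 268.9] top z 70.64681083889944 mean [547.6   9.4  69.2] circle [542.1  11.1] 92.90083312988281
top stopper 0.55 [362.1, 269.4, 376.8, 284.0] top z 127.78888646054355 mean [ 433.9 -308.6  126.2] circle [ 433.5 -307.2] 15.248089790344238
top bottle 0.88 [348.8, 265.2, 375.9, 292.2] top z 94.57626672733554 mean [ 428.7 -296.3   99.3] circle [ 433.4 -304.2] 17.355409622192383
top bottle 0.7 [225.1, 130.5, 247.4, 169.8] top z 184.71135170578683 mean [748.6  31.5 184. ] circle [749.   32.1] 13.237814903259277
top stopper 0.7 [ 436.1 -324.4    0. ]
top bottle_mouth 0.92 [ 440.6 -304.1  103. ]
top bottle 0.85 [ 437.  -309.3    0. ]
pos [ 393.1 -356.6  200. ] yaw -40.8 tilt [ 0. -0. -1.] F [-0.3 -0.7  0.1] | shift mm [244.1  12.7 165. ] scaled [1.  0.1 0.7] n 7 per row [0.1 0.  0.1]
```

View pics/s2c.png

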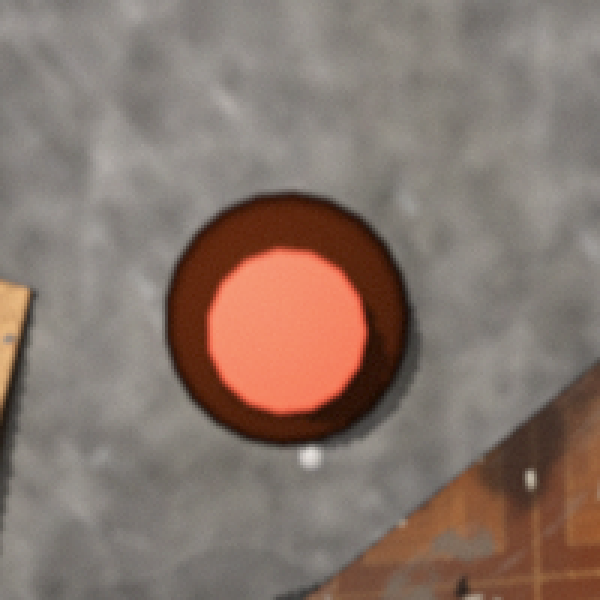

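servo_tool([
  [[0, 0, 0, 0, 0, 0.047, 0], [0, 0, 0, 0, 0, 0.047, 0], [0, 0, 0, 0, 0, 0.047, 0], [0, 0, 0, 0, 0, 0.047, 0], [0, 0, 0, 0, 0, 0.047, 0], [0, 0, 0, 0, 0, 0.047, 0], [0, 0, 0, 0, 0, 0.047, 0], [0, 0, 0, 0, 0, 0, 0], [0, 0, 0, 0, 0, 0, 0]],
])

```text
time: 56.6
ee_pos: [393.1, -356.7, 200.0]
ee_rot: [0.996, -0.085, -0.0, 0.0]
contact_force: [-0.5, 0.0, 0.1]
grip_width: -0.002
finger_force: 0.0
```

```bash
python3 -c "
from h import *
print(env.get_obs()['joints'].round(2));go([543,11.7,200],-100)"
```

```text
[ 0.73  0.48 -0.05  1.82  0.03  0.85 -1.08]
pos [ 393.1 -356.7  200. ] yaw -99.8 tilt [-0.  0. -1.] F [-0.5  0.   0.1] | shift mm [  85.  -388.5   -0. ] scaled [ 3.4000e-01 -1.5542e+00 -1.0000e-04] n 9 per row [ 0.0378 -0.1727 -0.    ]
turn about tool z deg 0.19 scaled 0.0011
```

servo_tool([
  [[0.038, -0.173, 0, 0, 0, 0, 0], [0.038, -0.173, 0, 0, 0, 0, 0], [0.038, -0.173, 0, 0, 0, 0, 0], [0.038, -0.173, 0, 0, 0, 0, 0], [0.038, -0.173, 0, 0, 0, 0, 0], [0.038, -0.173, 0, 0, 0, 0, 0], [0.038, -0.173, 0, 0, 0, 0, 0], [0.037, -0.172, 0, 0, 0, 0, 0], [0.037, -0.172, 0, 0, 0, 0, 0], [0, 0, 0, 0, 0, 0, 0]],
])

```text
time: 57.6
ee_pos: [546.1, 20.5, 200.1]
ee_rot: [0.997, -0.08, 0.001, -0.003]
contact_force: [-0.2, -0.4, 0.3]
grip_width: 0.0
finger_force: 0.0
```

Run:
```python
from h import *
np.set_printoptions(precision=1,suppress=True)
for n in("wrist","top"):
    p=env.capture(n); cv2.imwrite(f"pics/bar_{n}.png",p["image"])
    for q in("bar_mid","bar_end_a","tray_handle","knob_pointer","height_mark"):
        for d in env.landmark_of(q,p)[:2]:
            r=at_z(p,d["at"],66 if q[0]=="b" else 127 if q[0]=="t" else 175); print(n,q,round(d["p"],2),r,to_pr(r))
    hsv=cv2.cvtColor(p["image"],cv2.COLOR_BGR2HSV); C=cloud(p,cv2.inRange(hsv,np.array([22,120,90]),np.array([34,255,255]))>0); C=C[(C[:,2]>60)&(C[:,2]<70)&(C[:,0]<700)&(C[:,0]>400)&(C[:,1]>-60)&(C[:,1]<60)]
    print(n,len(C),cv2.minAreaRect(C[:,:2].astype(np.float32)) if len(C) else 0)
go(pr(-175,0,85),-100)
```

```text
wrist bar_mid 0.93 [541.7  11.   66. ] [-175.9    1.3   66. ]
wrist bar_end_a 0.93 [625.4  -3.9  66. ] [-176.   -83.8   66. ]
wrist tray_handle 0.59 [552.6  72.5 127. ] [-113.4    1.2  127. ]
wrist knob_pointer 0.58 [597.1  90.7 175. ] [-87.8 -39.5 175. ]
wrist knob_pointer 0.36 [567.9  58.9 175. ] [-124.2  -16.2  175. ]
wrist height_mark 0.66 [622.2   0.8 175. ] [-172.   -79.7  175. ]
wrist height_mark 0.26 [598.3  89.9 175. ] [-88.4 -40.8 175. ]
wrist 4232 ((561.362548828125, 7.183132171630859), (24.423601150512695, 150.10862731933594), 79.85657501220703)
top tray_handle 0.92 [552.7  76.2 127. ] [-109.8    1.7  127. ]
top knob_pointer 0.72 [561.1 222.3 175. ] [ 35.6  18.8 175. ]
top knob_pointer 0.72 [ 432.5 -295.1  175. ] [-496.4   55.7  175. ]
top 0 0
pos [544.1  10.8 200.1] yaw -100.0 tilt [ 0.  0. -1.] F [ 0.4  0.  -1.1] | shift mm [ -1.1  -0.6 115.1] scaled [-0.  -0.   0.5] n 3 per row [-0.  -0.   0.2]
turn about tool z deg -0.04 scaled -0.0002
```

servo_tool([
  [[-0.005, -0.002, 0.12, 0, 0, 0, 0], [0, 0, 0.16, 0, 0, 0, 0], [0, 0, 0.12, 0, 0, 0, 0], [0, 0, 0.06, 0, 0, 0, 0], [0, 0, 0, 0, 0, 0, 0], [0, 0, 0, 0, 0, 0, 0]],
])

```text
time: 58.8
ee_pos: [543.4, 12.0, 85.4]
ee_rot: [0.996, -0.087, 0.0, -0.0]
contact_force: [0.7, -1.4, 0.8]
grip_width: -0.001
finger_force: 0.0
```

servo_tool([
  [[0, 0, 0.014, 0, 0, 0, 0], [0, 0, 0.012, 0, 0, 0, 0], [0, 0, 0.008, 0, 0, 0, 0], [0, 0, 0, 0, 0, 0, 0]],
])

```text
time: 59.2
ee_pos: [543.0, 12.0, 76.6]
ee_rot: [0.996, -0.087, 0.0, -0.0]
contact_force: [0.6, 0.8, -0.1]
grip_width: -0.004
finger_force: 0.0
```

servo_tool([
  [[0, 0, 0.012, 0, 0, 0, 0], [0, 0, 0.012, 0, 0, 0, 0], [0, 0, 0.012, 0, 0, 0, 0], [0, 0, 0, 0, 0, 0, 0]],
])

```text
time: 59.6
ee_pos: [543.4, 12.1, 67.5]
ee_rot: [0.996, -0.087, 0.0, -0.0]
contact_force: [0.3, 0.1, 3.7]
grip_width: 0.001
finger_force: 1.7
```

servo_tool([
  [[0, 0, 0.008, 0, 0, 0, 0], [0, 0, 0.008, 0, 0, 0, 0], [0, 0, 0, 0, 0, 0, 0], [0, 0, 0, 0, 0, 0, 0]],
])

```text
time: 60.0
ee_pos: [543.5, 12.1, 65.8]
ee_rot: [0.996, -0.087, 0.001, -0.0]
contact_force: [-1.6, -0.2, 16.9]
grip_width: -0.0
finger_force: 8.7
```

servo_tool([
  [[0, 0, 0, 0, 0, 0, 0], [0, 0, -0.03, 0, 0, 0, 0], [0, 0, -0.06, 0, 0, 0, 0], [0, 0, -0.12, 0, 0, 0, 0], [0, 0, -0.18, 0, 0, 0, 0], [0, 0, -0.18, 0, 0, 0, 0], [0, 0.16, -0.1, 0, 0, 0, 0], [0, 0.16, 0, 0, 0, 0, 0], [0, 0.16, 0, 0, 0, 0, 0], [0, 0, 0, 0, 0, 0, 0]],
])

```text
time: 61.0
ee_pos: [519.8, -114.2, 230.6]
ee_rot: [0.996, -0.093, -0.001, 0.003]
contact_force: [-0.2, -0.3, -0.3]
grip_width: -0.003
finger_force: 0.0
```

Run:
```python
from h import *
np.set_printoptions(precision=1,suppress=True)
p=env.capture("wrist"); cv2.imwrite("pics/end.png",p["image"])
for q in("bar_mid","bar_end_a","tray_handle","knob_pointer"):
    for d in env.landmark_of(q,p)[:2]:
        r=at_depth(p,d["at"]); print(q,round(d["p"],2),to_pr(r) if r is not None else None)
o=env.get_obs(); print(o["time"],o["ee_pos"],o["contact_force"])
```

```text
bar_mid 0.69 [-175.4    0.1   65.5]
bar_end_a 0.95 [-177.3  -85.6   65.6]
bar_end_a 0.83 [-175.9   83.1   65.1]
tray_handle 0.69 [-114.8   -0.4  130. ]
61.25 [ 522.2 -104.3  230.6] [-0.5 -0.9 -0.4]
```

View pics/end.png

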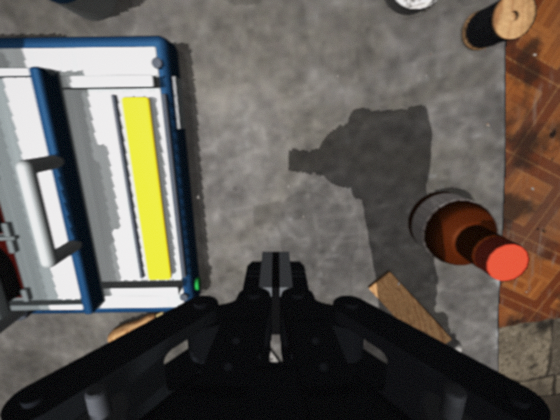

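The bar is back up level (both ends at about z 65.5). The bottle is closed at (500,258), and the tray is home.

```bash
python3 -c "
from bench import env
print(env.job_done())"
```

```text
the job is handed in; nothing more can be done
None
```

I handed the job in; the hand-in call gave no verdict. All three blanks lay flat in their pockets when the tray went home to its stop. The knob's white line is within about 0.02 rad of the red mark. The stopper was fully in before I pressed the bar, which went right down at its middle and came back up level.

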